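Pack hub flanges head to tail and lock the keeper

ROBOT

A 7-joint arm with a two-finger parallel gripper is mounted at the origin on the work surface. World frame = base frame: x ahead of the robot, y to its left, z up, the work surface at z = 0. Lengths are in m, angles in rad, forces in N, time in s.
With the tool pointing down it reaches from about 0.425 to 0.825 m from the base axis. Payload 3.6 kg.
Tool frame: the origin (TCP) lies at the very end of the fingers, on their centre line; the grasp point (between the pads) lies bot.grip_depth behind it (bot.grip_depth is the distance from the TCP to the grasp point, in m); x points along the fingers, z is the direction in which the jaws open and shut, and the axes are right-handed (so a half turn about x gives the same grasp; the last joint's range is limited). The gripper opens to 85 mm and grips with 20 to 120 N. Pads are 22 mm wide; open, the fingers measure 114 mm over their backs; the gripper's body (76 mm by 85 mm) begins 54 mm behind the grasp point. The pads swing forward as they close: fully open they stand 13 mm farther back than shut.
Start: joints at [-1.351, 0.615, -0.013, 1.423, 0.008, 1.103, -0.04], TCP at [0.159, 0.63, 0.231] pointing down, gripper open.
Joint ranges: [-3.12, 3.12], [-0.3, 2.06], [-1.34, 1.32], [0.26, 2.42], [-1.36, 4.5], [0.01, 1.98], [-2.84, 2.84]. Speed limits (rad/s): [2.79, 2.79, 3.14, 3.14, 3.14, 3.14, 3.14].

INTERFACE

Orientations are given as a 3x3 rotation matrix whose columns are the frame's x, y, z axes.
In Python, from station import get_state, eyes, bot gives the robot as it stands.
- The arm moves only by the shell command python3 -m handwheel 'ROWS' [FORCE]. ROWS is text: rows parted by semicolons, each of 7 numbers parted by spaces: the shift along the tool's x, y, z in m, then the turn, a rotation vector about the tool's x, y, z in rad, then the finger opening in m, from 0 to 0.0854. In form: x y z wx wy wz hand; .... A call has 1 to 10 rows; each row shifts and turns the commanded pose from where the row before left it, along the tool's axes as they then stand; what a row does not reach is not made up. A row lasts 1/8 s, in which the tool goes at most 62.5 mm and 10.7 degrees, less where a joint would pass 70% of its speed; a pose out of reach is approached as far as the arm can. A call is refused whole if a number of a shift passes 0.0625 or a number of a turn 0.188, either way. A call with a gripper value outside its range is refused whole. The fingers move at their own pace and stop on an object; FORCE is the grip in N (left out, the last holds). Time passes only in rows, so rows that do not move let the fingers close. It gives the time, the measured TCP pose, the force and the opening at its end, in the units of the state.
- get_state(): the state, without advancing time (a new reading comes with each control period).
- eyes.get_image(name): name is "side" or "top" or "wrist"; returns a dict with "color" (400x640x3 uint8, red, green, blue), "range_z" (400x640 float32, m along the optical axis (not along the pixel's ray), 0 where there is no reading), "intrinsics" (3x3 intrinsics, pixels), "eye" and "orientation" of the camera in the world; the wrist camera has in their place "hand_eye" (4x4, takes a point from camera to tool coordinates, whose origin is the TCP and whose axes are the tool frame's). Camera axes: x right, y down, z forward; pixel columns grow to the right and rows downward; lengths in m; the calibration is good to about 2 mm. A picture is of the moment at which its call begins: read the wrist's pose just before it.
- bot.close_job(): hands the job in, once; it reports no verdict.
The state is a dict: "time": time; "joints": joint angles; "dq": joint speeds; "joint_efforts": joint torques, N m; "tool_pos": TCP position; "orientation": TCP orientation; "wrist_force": force on the tool from outside, world axes, zero at the start; "moment": the same for the moment, N m; "gripper_width": finger opening in m.
Only numpy, scipy, OpenCV 4.12 (cv2) and the standard library are available. Lean on these libraries where they do the work, as an engineer would, in place of code of your own. Each camera call takes 0.05 s, during which the arm holds its last target.

TASK

Pack all the loose hub flanges into the blue carrier's tray as one tight straight row, alternately hub up and hub down as they already lie (none needs turning over), each standing flat on the tray floor with its hub tucked beside its neighbours' discs. Then hook the yellow keeper's claws into the slotted upright and press it down until it snaps fully home, with its bar lying over the flanges. Leave the other tools on the table alone.

Things in the scene. Friction and masses are not known exactly. Their poses are not given: they have to be found in the camera images.
- carrier: Blue carrier bolted to the table: tray 352 (along its y) x 76 mm over its lips, floor 6 mm and lips 13 mm above the table, 342 x 66 mm clear inside. Origin on the table under the tray's centre, z up. The row of flanges runs along y on x = 0. Behind it on +x a grey slotted upright, 55 mm wide, 178 mm tall; its front sheet faces -x, is 4 mm thick, front face at x = 78 mm.
- slot_low (a point): Middle of the lower edge of the upright's lowest slot, at its front face (carrier x = 78, y = 0, z = 60 mm; axes as the carrier's). Three slots, 11 mm wide and 30 mm tall, have lower edges 60, 100 and 140 mm above the table; the keeper uses the lowest and the topmost.
- plunger_tip (a point): Tip of a brass spring plunger that sticks 3.5 mm out of the upright's front face below the lowest slot, 40 mm above the table, 8 mm tall. It yields into the sheet (11 to 13 N) as the rounded nose at the foot of the keeper's back face is pressed down past it, then snaps out over the nose and holds it; a firm pull up (20 to 30 N) frees it.
- keeper: Yellow claw bracket with hold-down bar, 0.7 kg, standing upright on its underside. z up, x towards its claws; origin on the underside, at the back face that bears on the upright. Plate 8 mm thick (y): heel x -40 to 0, up to z 146 mm; arm x -90 to -5, up to z 30; bar 340 mm along y, x -90 to -66, z 0 to 6. Home: carrier x 78 (to 1.5 less), y 0, z 32 mm, axes alike, bar 2 mm over the flanges.
- keeper_heel (a point): Middle of the top edge of the keeper's heel, where it can be pinched (8 mm thick along the keeper's y) or pressed: 22 mm in front of the back face, 146 mm above the underside; axes as the keeper's.
- claw_low (a point): Root of the keeper's lower claw: lower edge of its neck at the back face, 28 mm above the underside; the upper claw is alike, 80 mm higher. Claws are 6 mm thick; necks 8 mm tall, 5.5 mm long, then hooks 6 mm long that hang 14 mm below the neck. They pass the slots with the keeper 14 to 22 mm above home. Let down, it stops on the plunger 10 mm up; a 10 to 15 N push on the heel locks it.
- U1: Hub flange lying hub up: 56 mm dia x 9 mm disc with a 34 mm dia x 15 mm hub on one side, 24 mm overall, 17 mm bore, bright steel, about 0.24 kg. Origin at the centre of its underside (the disc's face), z up; the hub spans 9 to 24 mm above it.
- U2: Hub flange lying hub up: 56 mm dia x 9 mm disc with a 34 mm dia x 15 mm hub on one side, 24 mm overall, 17 mm bore, bright steel, about 0.24 kg. Origin at the centre of its underside (the disc's face), z up; the hub spans 9 to 24 mm above it.
- U3: Hub flange lying hub up: 56 mm dia x 9 mm disc with a 34 mm dia x 15 mm hub on one side, 24 mm overall, 17 mm bore, bright steel, about 0.24 kg. Origin at the centre of its underside (the disc's face), z up; the hub spans 9 to 24 mm above it.
- D1: Hub flange lying hub down, otherwise the same: 56 mm dia x 9 mm disc with a 34 mm dia x 15 mm hub on one side, 24 mm overall, 17 mm bore, bright steel, about 0.24 kg. Origin at the centre of its underside (the hub's end face), z up; the disc spans 15 to 24 mm above it. May be absent (then None).
- D2: Hub flange lying hub down, otherwise the same: 56 mm dia x 9 mm disc with a 34 mm dia x 15 mm hub on one side, 24 mm overall, 17 mm bore, bright steel, about 0.24 kg. Origin at the centre of its underside (the hub's end face), z up; the disc spans 15 to 24 mm above it. May be absent (then None).
- D3: Hub flange lying hub down, otherwise the same: 56 mm dia x 9 mm disc with a 34 mm dia x 15 mm hub on one side, 24 mm overall, 17 mm bore, bright steel, about 0.24 kg. Origin at the centre of its underside (the hub's end face), z up; the disc spans 15 to 24 mm above it. May be absent (then None).
- D4: Hub flange lying hub down, otherwise the same: 56 mm dia x 9 mm disc with a 34 mm dia x 15 mm hub on one side, 24 mm overall, 17 mm bore, bright steel, about 0.24 kg. Origin at the centre of its underside (the hub's end face), z up; the disc spans 15 to 24 mm above it. May be absent (then None).

How it is judged:
On the way, in this order (a step that is already met when the one before it is completed fails the run):
1. all the flanges are packed in the tray: flat on its floor, in line, alternately hub up and hub down and close together (z of U1 in the frame of carrier between 0.004 and 0.0085 m and x of U1 in the frame of carrier between -0.008 and 0.008 m and y of U1 in the frame of carrier between -0.16 and 0.16 m and angle between each of U1, U2, U3, D1, D2, D3, D4's own z axis and vertical below 0.06 rad and z of U2 in the frame of carrier between 0.004 and 0.0085 m and x of U2 in the frame of carrier between -0.008 and 0.008 m and y of U2 in the frame of carrier between -0.16 and 0.16 m and z of U3 in the frame of carrier between 0.004 and 0.0085 m and x of U3 in the frame of carrier between -0.008 and 0.008 m and y of U3 in the frame of carrier between -0.16 and 0.16 m and z of D1 in the frame of carrier between 0.004 and 0.0085 m and x of D1 in the frame of carrier between -0.008 and 0.008 m and y of D1 in the frame of carrier between -0.16 and 0.16 m and z of D2 in the frame of carrier between 0.004 and 0.0085 m and x of D2 in the frame of carrier between -0.008 and 0.008 m and y of D2 in the frame of carrier between -0.16 and 0.16 m and z of D3 in the frame of carrier between 0.004 and 0.0085 m and x of D3 in the frame of carrier between -0.008 and 0.008 m and y of D3 in the frame of carrier between -0.16 and 0.16 m and z of D4 in the frame of carrier between 0.004 and 0.0085 m and x of D4 in the frame of carrier between -0.008 and 0.008 m and y of D4 in the frame of carrier between -0.16 and 0.16 m and (horizontal distance between D1 and U1 below 0.053 m or horizontal distance between D1 and U2 below 0.053 m or horizontal distance between D1 and U3 below 0.053 m) and (horizontal distance between D2 and U1 below 0.053 m or horizontal distance between D2 and U2 below 0.053 m or horizontal distance between D2 and U3 below 0.053 m) and (horizontal distance between D3 and U1 below 0.053 m or horizontal distance between D3 and U2 below 0.053 m or horizontal distance between D3 and U3 below 0.053 m) and (horizontal distance between D4 and U1 below 0.053 m or horizontal distance between D4 and U2 below 0.053 m or horizontal distance between D4 and U3 below 0.053 m) and ((horizontal distance between D1 and U1 below 0.053 m and horizontal distance between D1 and U2 below 0.053 m) or (horizontal distance between D1 and U1 below 0.053 m and horizontal distance between D1 and U3 below 0.053 m) or (horizontal distance between D2 and U1 below 0.053 m and horizontal distance between D2 and U2 below 0.053 m) or (horizontal distance between D2 and U1 below 0.053 m and horizontal distance between D2 and U3 below 0.053 m) or (horizontal distance between D3 and U1 below 0.053 m and horizontal distance between D3 and U2 below 0.053 m) or (horizontal distance between D3 and U1 below 0.053 m and horizontal distance between D3 and U3 below 0.053 m) or (horizontal distance between D4 and U1 below 0.053 m and horizontal distance between D4 and U2 below 0.053 m) or (horizontal distance between D4 and U1 below 0.053 m and horizontal distance between D4 and U3 below 0.053 m)) and ((horizontal distance between D1 and U2 below 0.053 m and horizontal distance between D1 and U1 below 0.053 m) or (horizontal distance between D1 and U2 below 0.053 m and horizontal distance between D1 and U3 below 0.053 m) or (horizontal distance between D2 and U2 below 0.053 m and horizontal distance between D2 and U1 below 0.053 m) or (horizontal distance between D2 and U2 below 0.053 m and horizontal distance between D2 and U3 below 0.053 m) or (horizontal distance between D3 and U2 below 0.053 m and horizontal distance between D3 and U1 below 0.053 m) or (horizontal distance between D3 and U2 below 0.053 m and horizontal distance between D3 and U3 below 0.053 m) or (horizontal distance between D4 and U2 below 0.053 m and horizontal distance between D4 and U1 below 0.053 m) or (horizontal distance between D4 and U2 below 0.053 m and horizontal distance between D4 and U3 below 0.053 m)) and ((horizontal distance between D1 and U3 below 0.053 m and horizontal distance between D1 and U1 below 0.053 m) or (horizontal distance between D1 and U3 below 0.053 m and horizontal distance between D1 and U2 below 0.053 m) or (horizontal distance between D2 and U3 below 0.053 m and horizontal distance between D2 and U1 below 0.053 m) or (horizontal distance between D2 and U3 below 0.053 m and horizontal distance between D2 and U2 below 0.053 m) or (horizontal distance between D3 and U3 below 0.053 m and horizontal distance between D3 and U1 below 0.053 m) or (horizontal distance between D3 and U3 below 0.053 m and horizontal distance between D3 and U2 below 0.053 m) or (horizontal distance between D4 and U3 below 0.053 m and horizontal distance between D4 and U1 below 0.053 m) or (horizontal distance between D4 and U3 below 0.053 m and horizontal distance between D4 and U2 below 0.053 m))), for 0.3 s.
2. the keeper is hooked in the upright and pressed fully home over the packed row (z of keeper in the frame of carrier between 0.029 and 0.035 m and x of keeper in the frame of carrier between 0.073 and 0.081 m and y of keeper in the frame of carrier between -0.005 and 0.005 m and angle between the x axis of keeper and the x axis of carrier, either way round below 0.07 rad and angle between keeper's own z axis and vertical below 0.07 rad), for 0.3 s.
At the end, for the whole second after the job is handed in: All flanges flat on the tray floor, within 8 mm of its middle line; each hub-down centre within 53 mm of a hub-up one, each hub-up one linked to another through one; keeper within 3 mm of home height, 5 mm sideways and in depth, square within 0.07 rad; other items shoved under 5 cm; all at rest (all of step 1 and all of step 2 and linear speed of each of U1, U2, U3, D1, D2, D3, D4, keeper below 0.02 m/s); the robot touches nothing.
It fails at once if another tool or item on the table is shoved more than 5 cm (distance of any of chipping_hammer, wire_brush, spatter_spray, weld_magnet, tip_tin, marker, try_square from where it was at the start of the episode above 0.05 m).
Of D1, D2, D3, D4 only 2 to 4 are there at a start; the rules pass over those that are not, and their reading is None.
At some moment in a run one of U1, U2, U3, D1, D2, D3, D4 may be knocked a few centimetres aside while the robot is not near it.
It also fails if it takes over 210 s, if anything falls off the work surface, if the arm or the gripper's body presses on something with over 40 N, if the wrist force passes 120 N, or if a joint passes its speed limit or range.

## Working session

There is one attempt and no reset: what is moved stays moved. The work goes in short steps, Python scripts to look and compute and a shell command to move; the robot and the scene stay as the last step left them, time stands still between calls to the robot, and variables do not carry over. Pictures are saved under pics/ and viewed, and the job is handed in when it is done.

```bash
ls; mkdir -p pics; cat > h.py <<'E'
import numpy as np, cv2
from station import get_state, eyes, bot
def snap(name, fn):
    s=get_state(); im=eyes.get_image(name)
    cv2.imwrite(f'pics/{fn}.png', im['color'][:,:,::-1]); 
    np.savez(f'pics/{fn}.npz', tp=s['tool_pos'], to=s['orientation'], **{k:v for k,v in im.items()})
    return s,im
E
python3 - <<'E'
from h import *
s=get_state(); print({k:np.round(v,4) for k,v in s.items()}, bot.grip_depth)
for n in ['side','top','wrist']:
    s,im=snap(n,n+'0'); print(n,{k:np.round(v,4).tolist() for k,v in im.items() if k not in('color','range_z')})
E
```

```text
pics
{'time': np.float64(0.0), 'joints': array([-1.3505,  0.6159, -0.0126,  1.4249,  0.0081,  1.1034, -0.0404]), 'dq': array([-0.0021,  0.0003,  0.0007, -0.0008, -0.0009,  0.0007, -0.0005]), 'joint_efforts': array([ 5.00000e-04, -4.69229e+01,  2.59200e-01, -1.71026e+01,
        1.00000e-02,  9.80000e-03, -0.00000e+00]), 'tool_pos': array([0.1586, 0.6295, 0.2301]), 'orientation': array([[-6.000e-04, -9.697e-01,  2.443e-01],
       [-2.600e-03,  2.443e-01,  9.697e-01],
       [-1.000e+00, -1.000e-04, -2.600e-03]]), 'wrist_force': array([ 0.0027,  0.0524, -0.5126]), 'moment': array([-0.0046,  0.0058,  0.0224]), 'gripper_width': np.float64(0.0858)} 0.0187
side {'intrinsics': [[365.0848, 0.0, 312.6122], [0.0, 365.0848, 198.7728], [0.0, 0.0, 1.0]], 'eye': [0.3977, -0.5603, 0.8318], 'orientation': [[0.9694, -0.1869, 0.1592], [-0.2455, -0.7444, 0.6209], [0.0024, -0.641, -0.7675]]}
top {'intrinsics': [[452.7552, 0.0, 325.5742], [0.0, 452.7552, 197.9915], [0.0, 0.0, 1.0]], 'eye': [0.3286, -0.0197, 1.1953], 'orientation': [[0.1344, -0.9699, 0.203], [-0.9909, -0.1316, 0.0272], [0.0004, -0.2048, -0.9788]]}
wrist {'intrinsics': [[356.9678, 0.0, 322.0472], [0.0, 356.9678, 202.3348], [0.0, 0.0, 1.0]], 'hand_eye': [[-0.0004, -0.2582, 0.9661, -0.1427], [0.0006, -0.9661, -0.2582, 0.0672], [1.0, 0.0005, 0.0006, 0.0005], [0.0, 0.0, 0.0, 1.0]]}
```

View pics/top0.png

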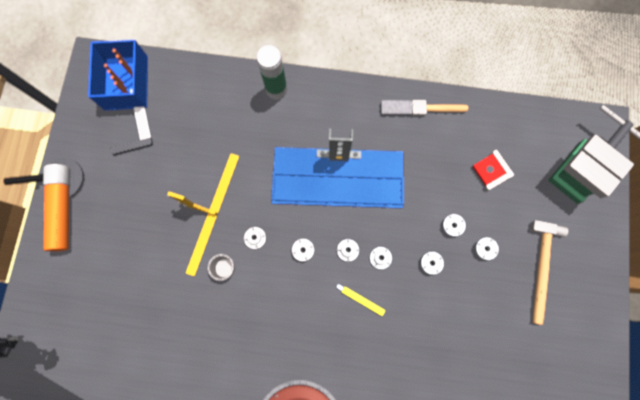

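View pics/side0.png

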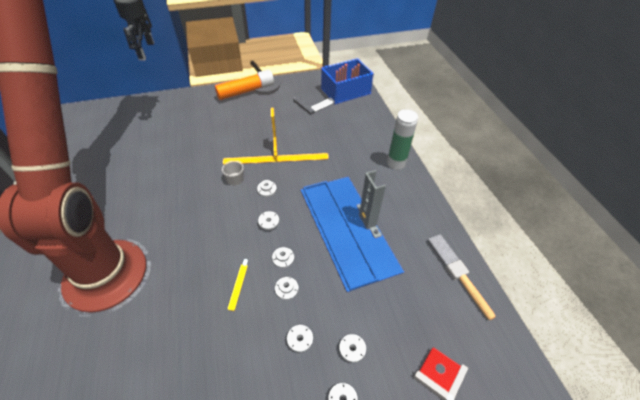

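View pics/wrist0.png

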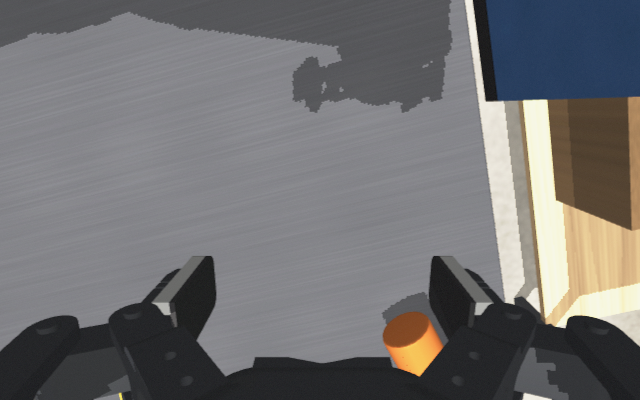

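```bash
cat >> h.py <<'E'
def cloud(im, s=None):
    K=im['intrinsics']; z=im['range_z'].astype(float)
    v,u=np.mgrid[:z.shape[0],:z.shape[1]]
    p=np.stack([(u-K[0,2])/K[0,0]*z,(v-K[1,2])/K[1,1]*z,z],-1)
    if 'eye' in im: w=p@np.array(im['orientation']).T+im['eye']
    else:
        H=np.array(im['hand_eye']); p=p@H[:3,:3].T+H[:3,3]
        w=p@np.array(s['orientation']).T+s['tool_pos']
    w[z==0]=np.nan
    return w
def ray(im,u,v,h,s=None):
    K=im['intrinsics']; d=np.array([(u-K[0,2])/K[0,0],(v-K[1,2])/K[1,1],1.])
    if 'eye' in im: R=np.array(im['orientation']);o=np.array(im['eye'])
    else:
        H=np.array(im['hand_eye']);Rt=np.array(s['orientation']);R=Rt@H[:3,:3];o=Rt@H[:3,3]+s['tool_pos']
    d=R@d; return o+d*(h-o[2])/d[2]
def flanges(im,verbose=0):
    w=cloud(im); hsv=cv2.cvtColor(im['color'],cv2.COLOR_RGB2HSV)
    m=((hsv[...,2]>140)&(hsv[...,1]<40)).astype(np.uint8)
    m=cv2.morphologyEx(m,cv2.MORPH_CLOSE,np.ones((3,3),np.uint8))
    n,l,st,c=cv2.connectedComponentsWithStats(m)
    out=[]
    for i in range(1,n):
        if not 60<st[i,4]<2000: continue
        ww=w[l==i]; h=np.nanmedian(ww[:,2])
        out.append((c[i].round(1),st[i].tolist(),np.nanpercentile(ww[:,2],[5,25,50,75,95]).round(3).tolist(),np.nanmean(ww,0).round(3)))
    return out
E
python3 - <<'E'
from h import *
s,im=snap('top','top1')
for o in flanges(im): print(*o)
w=cloud(im)
hsv=cv2.cvtColor(im['color'],cv2.COLOR_RGB2HSV)
c=im['color'][120:290,150:520]; cv2.imwrite('pics/crop1.png',cv2.resize(c[:,:,::-1],None,fx=2.1,fy=2.1,interpolation=cv2.INTER_CUBIC))
b=(hsv[...,0]>95)&(hsv[...,0]<125)&(hsv[...,1]>120); b[:130]=0;b[:,:260]=0;b[:,420:]=0;b[220:]=0
print(cv2.minAreaRect(np.argwhere(b)[:,::-1].astype(np.float32)))
pp=w[b];pp=pp[~np.isnan(pp[:,0])]; print(np.percentile(pp[:,2],[2,25,50,75,98]))
r=cv2.minAreaRect(pp[:,:2].astype(np.float32)); print(r)
y=(hsv[...,0]>18)&(hsv[...,0]<32)&(hsv[...,1]>120); y[:,:160]=0; y[:,260:]=0;y[:140]=0;y[290:]=0
pk=w[y]; pk=pk[~np.isnan(pk[:,0])]; print(np.percentile(pk[:,2],[2,25,50,75,98]))
bar=pk[(pk[:,2]<.02)]; print('bar',cv2.minAreaRect(bar[:,:2].astype(np.float32)),len(bar))
hi=pk[pk[:,2]>.12]; print('heel',len(hi),hi.mean(0),cv2.minAreaRect(hi[:,:2].astype(np.float32)))
E
```

```text
[ 21.6 107.1] [0, 82, 56, 48, 1241] [-0.753, -0.747, -0.74, -0.585, -0.577] [ 0.943  1.414 -0.673]
[406.3 105.9] [381, 99, 84, 16, 728] [0.001, 0.017, 0.019, 0.021, 0.024] [ 0.862 -0.174  0.017]
[141.9 123.4] [134, 107, 18, 34, 435] [0.001, 0.008, 0.01, 0.013, 0.016] [0.716 0.546 0.01 ]
[340.  138.3] [328, 128, 26, 26, 182] [-0.001, 0.004, 0.141, 0.179, 0.181] [ 0.713 -0.005  0.103]
[501.  170.9] [486, 149, 29, 42, 368] [-0.001, 0.003, 0.019, 0.022, 0.024] [ 0.711 -0.446  0.015]
[354.6 154.4] [349, 151, 12, 7, 67] [0.008, 0.011, 0.013, 0.015, 0.02] [ 0.704 -0.049  0.014]
[ 53.9 172.7] [40, 162, 28, 23, 492] [0.019, 0.053, 0.062, 0.065, 0.069] [0.536 0.721 0.056]
[454.4 224.4] [443, 213, 24, 24, 452] [-0.0, 0.017, 0.024, 0.026, 0.028] [ 0.548 -0.331  0.019]
[550.8 227.5] [534, 219, 36, 18, 396] [-0.0, 0.022, 0.025, 0.027, 0.03] [ 0.573 -0.581  0.022]
[254.5 237.5] [243, 226, 24, 24, 443] [-0.0, 0.007, 0.011, 0.016, 0.027] [0.444 0.184 0.012]
[487.4 248. ] [476, 236, 24, 25, 459] [-0.001, 0.019, 0.024, 0.026, 0.029] [ 0.498 -0.421  0.02 ]
[302.8 249.3] [291, 238, 25, 24, 449] [-0.0, 0.
[... 509 characters left out ...]
0.48 -1.31 -0.75]
[299.7 387.8] [263, 379, 73, 21, 422] [-0.002, -0.0, 0.002, 0.004, 0.006] [0.092 0.012 0.002]
((338.05322265625, 177.17974853515625), (131.5684814453125, 56.560726165771484), 1.9414864778518677)
[0.0025478  0.00603342 0.00774317 0.00963799 0.01623794]
((0.6382835507392883, -0.011498749256134033), (0.15857109427452087, 0.352189302444458), 5.892785549163818)
[0.0012213  0.006231   0.00820647 0.01040318 0.14763069]
bar ((0.5037617683410645, 0.35843250155448914), (0.13306564092636108, 0.3410809338092804), 80.30387878417969) 1230
heel 80 [0.50440035 0.36056712 0.14308273] ((0.5056672096252441, 0.36285561323165894), (0.040995217859745026, 0.007799455896019936), 79.28009796142578)
```

View pics/crop1.png

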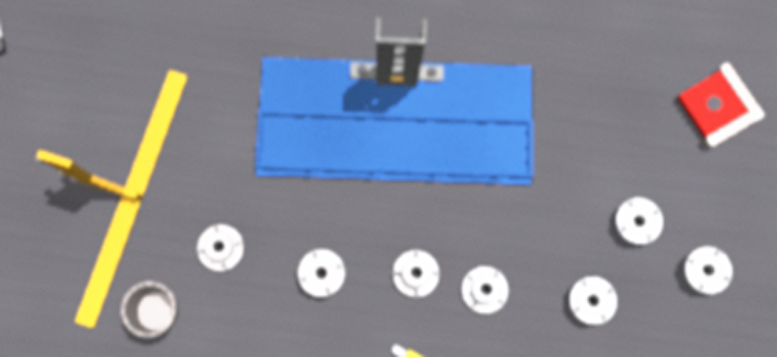

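```bash
cat >> h.py <<'E'
def blobs(im):
    """flange list: (px, type, world xy) """
    w=cloud(im); hsv=cv2.cvtColor(im['color'],cv2.COLOR_RGB2HSV)
    m=((hsv[...,2]>140)&(hsv[...,1]<50)).astype(np.uint8)
    n,l,st,c=cv2.connectedComponentsWithStats(cv2.morphologyEx(m,cv2.MORPH_CLOSE,np.ones((3,3),np.uint8)))
    out=[]
    for i in range(1,n):
        x,y,a,b,A=st[i]
        if not(17<a<30 and 17<b<30 and A>300): continue
        cs,_=cv2.findContours((l==i).astype(np.uint8),0,1)
        (u,v),r=cv2.minEnclosingCircle(max(cs,key=len))
        hh=w[l==i][:,2]; t='D' if np.nanmedian(hh)>.019 else 'U'
        z=.020 if t=='D' else .007
        P=ray(im,u,v,z); out.append((t,u,v,r,P))
    return out
E
python3 - <<'E'
from h import *
d=dict(np.load('pics/top1.npz')); im=d
for t,u,v,r,P in blobs(im): print(t,round(u,1),round(v,1),round(r,1),P.round(4))
w=cloud(im)
# carrier
hsv=cv2.cvtColor(im['color'],cv2.COLOR_RGB2HSV)
b=((hsv[...,0]>95)&(hsv[...,0]<125)&(hsv[...,1]>120)); b[:130]=0;b[:,:260]=0;b[:,420:]=0;b[220:]=0
# edges by line fits: left,right,bottom
def fit(pts): 
    vx,vy,x,y=cv2.fitLine(np.array(pts,np.float32),cv2.DIST_HUBER,0,.01,.01).ravel(); return vx,vy,x,y
L=[(np.where(b[r])[0].min()-.5,r) for r in range(160,195)]
R=[(np.where(b[r])[0].max()+.5,r) for r in range(160,195)]
B=[(c,np.where(b[:,c])[0].max()+.5) for c in range(285,395)]
def X(l1,l2):
    A=np.array([[l1[0],-l2[0]],[l1[1],-l2[1]]]); t=np.linalg.solve(A,[l2[2]-l1[2],l2[3]-l1[3]]); return l1[2]+t[0]*l1[0],l1[3]+t[0]*l1[1]
fl,fr,fb=fit(L),fit(R),fit(B)
p1=X(fl,fb);p2=X(fr,fb); print('corners px',p1,p2)
for h in(0.,.013):
    a=ray(im,*p1,h)[:2];c=ray(im,*p2,h)[:2]; yv=(a-c);n=np.linalg.norm(yv);yv/=n; xv=np.array([yv[1],-yv[0]])
    print(h,a,c,n,'yaw',np.degrees(np.arctan2(xv[1],xv[0])),'tray c',(a+c)/2+xv*.038)
# upright top
hi=(w[...,2]>.165)&(w[...,2]<.19); hi[:,:310]=0;hi[:,370:]=0
q=w[hi]; print('upright',len(q),q.mean(0),cv2.minAreaRect(q[:,:2].astype(np.float32)), np.argwhere(hi).min(0),np.argwhere(hi).max(0))
E
```

```text
D 453.9 224.7 12.5 [ 0.5469 -0.3298  0.02  ]
U 254.5 237.5 12.1 [0.4446 0.1845 0.007 ]
D 487.3 248.1 12.5 [ 0.4973 -0.4204  0.02  ]
D 302.9 249.2 12.2 [0.4303 0.0531 0.02  ]
U 347.7 249.7 12.1 [ 0.4458 -0.0627  0.007 ]
U 380.6 257.6 12.2 [ 0.4369 -0.1503  0.007 ]
D 431.9 262.9 12.7 [ 0.44   -0.2813  0.02  ]
U 220.5 266.5 14.1 [0.3581 0.2595 0.007 ]
corners px (np.float32(270.6564), np.float32(202.87932)) (np.float32(404.2926), np.float32(207.7457))
0.0 [0.54333626 0.15815099] [ 0.5784369  -0.19953339] 0.35940252143226914 yaw 5.60466153768883 tray c [ 0.59870492 -0.01697997]
0.013 [0.54100058 0.15621687] [ 0.57571945 -0.1975772 ] 0.3554935252371657 yaw 5.604661537688848 tray c [ 0.59617836 -0.01696894]
upright 118 [ 0.68973961 -0.00699011  0.17680772] ((0.6969270706176758, -0.005646316334605217), (0.027363719418644905, 0.054891254752874374), 5.8561930656433105) [128 329] [141 352]
```

```bash
python3 - <<'E'
from h import *
d=dict(np.load('pics/top1.npz')); im=d
for u,v in((329.5,138.5),(352,138.8),(329.5,139.5)): print(ray(im,u,v,.178))
c=im['color'][110:220,255:420]; cv2.imwrite('pics/crop2.png',cv2.resize(c[:,:,::-1],None,fx=4.5,fy=4.5,interpolation=cv2.INTER_NEAREST))
w=cloud(im)
for r in range(126,160,2): print(r,w[r,340].round(3),w[r,331].round(3))
E
```

```text
[0.6830134  0.01867639 0.178     ]
[ 0.68942037 -0.03404211  0.178     ]
[0.68055674 0.01834761 0.178     ]
126 [ 0.785  0.001 -0.   ] [ 0.783  0.026 -0.003]
128 [0.779 0.    0.002] [0.774 0.025 0.007]
130 [ 0.772 -0.     0.004] [0.768 0.024 0.007]
132 [ 0.769 -0.001 -0.003] [0.764 0.024 0.002]
134 [ 0.762 -0.002 -0.   ] [ 0.76   0.023 -0.003]
136 [ 0.756 -0.003  0.002] [0.752 0.022 0.004]
138 [ 0.687 -0.006  0.18 ] [0.686 0.015 0.174]
140 [ 0.685 -0.006  0.172] [0.683 0.015 0.168]
142 [ 0.738 -0.005  0.003] [0.683 0.015 0.154]
144 [ 0.685 -0.007  0.142] [0.683 0.015 0.139]
146 [ 0.728 -0.006 -0.002] [0.683 0.014 0.124]
148 [ 0.689 -0.008  0.101] [0.683 0.014 0.109]
150 [ 0.686 -0.009  0.094] [0.682 0.014 0.094]
152 [ 0.707 -0.009  0.009] [0.681 0.014 0.08 ]
154 [ 0.685 -0.01   0.062] [0.684 0.014 0.056]
156 [ 0.685 -0.01   0.043] [0.683 0.013 0.041]
158 [ 0.686 -0.011  0.023] [0.683 0.013 0.022]
```

View pics/crop2.png

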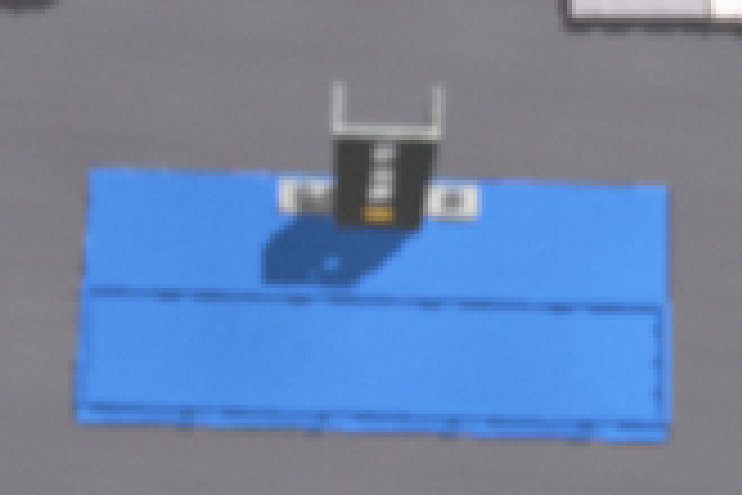

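```bash
cat >> h.py <<'E'
C=np.array([0.604,-0.0163]); CY=np.radians(5.7)
def yawof(R): return np.arctan2(R[1,2],R[0,2])
def c2w(x,y): 
    c,s=np.cos(CY),np.sin(CY); return C+[c*x-s*y, s*x+c*y]
def w2c(P):
    c,s=np.cos(CY),np.sin(CY); d=np.array(P[:2])-C; return np.array([c*d[0]+s*d[1],-s*d[0]+c*d[1]])
def plan(xyz,yaw,n,s=None):
    """prints n even steps; tilt corrected too"""
    from scipy.spatial.transform import Rotation as Ro
    s=s or get_state(); p=np.array(s['tool_pos']);R=np.array(s['orientation'])
    z=np.array([np.cos(yaw),np.sin(yaw),0]);x=np.array([0,0,-1.]);T=np.stack([x,np.cross(z,x),z],1)
    rv=Ro.from_matrix(R.T@T).as_rotvec()
    dw=(np.array(xyz)-p)/n
    for k in range(n):
        Rk=R@Ro.from_rotvec(rv*k/n).as_matrix()
        print('  ',(Rk.T@dw).round(4),(rv/n).round(4))
def st():
    s=get_state(); print('t',round(float(s['time']),2),'p',np.round(s['tool_pos'],4),'yaw',round(np.degrees(yawof(s['orientation'])),2),'tilt',np.round(np.array(s['orientation'])[:2,0],4),'F',np.round(s['wrist_force'],1),'w',round(float(s['gripper_width']),4),'q',np.round(s['joints'],2)); return s
E
python3 - <<'E'
from h import *
st(); plan([.4446,.1845,.10],CY,10)
E
```

```text
t 0.2 p [0.1587 0.6299 0.2306] yaw 75.87 tilt [-0.0004 -0.0016] F [ 1.1  0.3 -0.6] w 0.0853 q [-1.35  0.62 -0.01  1.42  0.01  1.1  -0.04]
   [ 0.0131 -0.0386 -0.0362] [ 1.225e-01 -1.000e-04  1.000e-04]
   [ 0.0131 -0.0427 -0.0312] [ 1.225e-01 -1.000e-04  1.000e-04]
   [ 0.0131 -0.0462 -0.0257] [ 1.225e-01 -1.000e-04  1.000e-04]
   [ 0.0131 -0.049  -0.0199] [ 1.225e-01 -1.000e-04  1.000e-04]
   [ 0.0131 -0.0511 -0.0138] [ 1.225e-01 -1.000e-04  1.000e-04]
   [ 0.0131 -0.0524 -0.0074] [ 1.225e-01 -1.000e-04  1.000e-04]
   [ 0.0131 -0.0529 -0.001 ] [ 1.225e-01 -1.000e-04  1.000e-04]
   [ 0.0131 -0.0526  0.0055] [ 1.225e-01 -1.000e-04  1.000e-04]
   [ 0.0131 -0.0516  0.0119] [ 1.225e-01 -1.000e-04  1.000e-04]
   [ 0.0131 -0.0497  0.0181] [ 1.225e-01 -1.000e-04  1.000e-04]
```

```bash
python3 -m handwheel '0.013 -0.0386 -0.0362 0.1225 0 0 0.07;0.013 -0.0427 -0.0312 0.1225 0 0 0.07;0.013 -0.0462 -0.0257 0.1225 0 0 0.07;0.013 -0.049 -0.0199 0.1225 0 0 0.07;0.013 -0.0511 -0.0138 0.1225 0 0 0.07;0.013 -0.0524 -0.0074 0.1225 0 0 0.07;0.013 -0.0529 -0.001 0.1225 0 0 0.07;0.013 -0.0526 0.0055 0.1225 0 0 0.07;0.013 -0.0516 0.0119 0.1225 0 0 0.07;0.013 -0.0497 0.0181 0.1225 0 0 0.07'
python3 - <<'E'
from h import *
st(); plan([.4446,.1845,.008],CY,3)
s,im=snap('wrist','w1')
E
```

```text
time: 1.45
tool_pos: [0.4456, 0.184, 0.101]
orientation: [[0.001, -0.095, 0.995], [0.0, 0.995, 0.095], [-1.0, 0.0, 0.001]]
wrist_force: [0.0, 0.7, 1.1]
gripper_width: 0.07
t 1.45 p [0.4456 0.184  0.101 ] yaw 5.48 tilt [0.0007 0.0004] F [0.  0.7 1.1] w 0.07 q [-0.62  0.56  0.26  2.05 -0.26  0.56 -0.07]
   [ 0.031   0.0002 -0.0003] [-0.0013  0.0002 -0.0001]
   [ 0.031   0.0002 -0.0003] [-0.0013  0.0002 -0.0001]
   [ 0.031   0.0002 -0.0003] [-0.0013  0.0002 -0.0001]
```

View pics/w1.png

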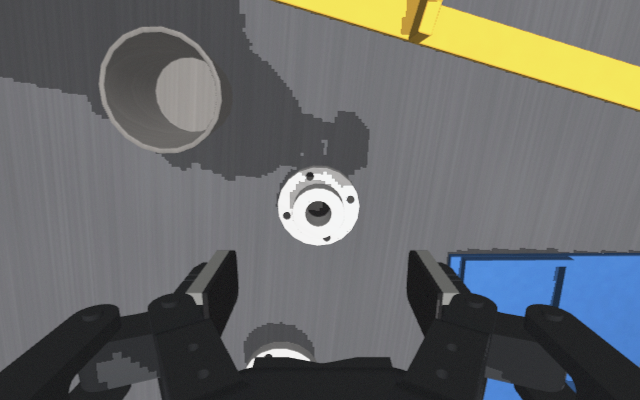

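```bash
cat >> h.py <<'E'
def wblobs(im,s,z,amin=1500,save=None):
    """bright flange discs in wrist pic, rim ellipse centre -> point at height z"""
    hsv=cv2.cvtColor(im['color'],cv2.COLOR_RGB2HSV)
    m=((hsv[...,2]>165)&(hsv[...,1]<40)).astype(np.uint8); m=cv2.morphologyEx(m,cv2.MORPH_OPEN,np.ones((3,3)))
    cs,_=cv2.findContours(m,0,1); out=[]
    for c in cs:
        if cv2.contourArea(c)<amin or len(c)<10: continue
        (u,v),ax,_=cv2.fitEllipse(cv2.convexHull(c)); out.append((round(u,1),round(v,1),np.round(ax,1),ray(im,u,v,z,s).round(4)))
    return out
E
python3 - <<'E'
from h import *
d=dict(np.load('pics/w1.npz')); s=dict(tool_pos=d['tp'],orientation=d['to'])
print(wblobs(d,s,.009)); print('bore',ray(d,318,210.5,.024,s))
w=cloud(d,s)
# finger tip depth: tool x coordinate of closest pad parts
p=(w-d['tp'])@d['to']; m=(p[...,0]>-.06)&(np.abs(p[...,1])<.03)&(w[...,2]>.05)
q=p[m]; print(len(q)); 
for sg in(-1,1):
    a=q[np.sign(q[:,2])==sg]; print(sg,np.percentile(a[:,0],[90,98,100]),a[:,2].min(),a[:,2].max(),a[:,1].min(),a[:,1].max())
E
```

```text
[(318.1, 206.2, array([77.6, 81.6]), array([0.4412, 0.1845, 0.009 ]))]
bore [0.44118764 0.1858642  0.024     ]
11046
-1 [-0.01925897 -0.01119913 -0.00745571] -0.06825703501946295 -0.03343578319683239 -0.011719905352297062 0.015352121007152828
1 [-0.01919532 -0.01139201 -0.00706237] 0.030007802906616875 0.06567851628619904 -0.011244972246292003 0.015409464358898756
```

```bash
python3 -m handwheel '0.045 0.001 -0.003 0 0 0 0.07;0.035 0 0 0 0 0 0.07;0.012 0 0 0 0 0 0.07;0 0 0 0 0 0 0.03;0 0 0 0 0 0 0.03;0 0 0 0 0 0 0.03;0 0 0 0 0 0 0.03;0 0 0 0 0 0 0.03' 60
python3 - <<'E'
from h import *
st()
E
```

```text
time: 2.5
tool_pos: [0.4425, 0.1862, 0.0108]
orientation: [[0.003, -0.099, 0.995], [0.001, 0.995, 0.099], [-1.0, 0.001, 0.003]]
wrist_force: [-0.2, -1.0, 6.0]
gripper_width: 0.0315
t 2.5 p [0.4425 0.1862 0.0108] yaw 5.69 tilt [0.0028 0.0013] F [-0.2 -1.   6. ] w 0.0315 q [-0.55  0.72  0.16  2.11 -0.33  0.33 -0.01]
```

```bash
python3 -m handwheel '-0.02 0 0 0 0 0 0.03;-0.04 0 0 0 0 0 0.03;-0.02 0 0 0 0 0 0.03' 80
python3 - <<'E'
from h import *
st(); s,im=snap('wrist','w2'); plan([*c2w(0,97),.09] if 0 else [*c2w(0,.097),.09],CY,4)
E
```

```text
time: 2.88
tool_pos: [0.442, 0.1861, 0.0913]
orientation: [[0.002, -0.099, 0.995], [0.001, 0.995, 0.099], [-1.0, 0.001, 0.002]]
wrist_force: [0.5, 0.8, -2.0]
gripper_width: 0.0312
t 2.88 p [0.442  0.1861 0.0913] yaw 5.69 tilt [0.0023 0.0011] F [ 0.5  0.8 -2. ] w 0.0312 q [-0.62  0.58  0.26  2.07 -0.28  0.53 -0.06]
   [ 0.0009 -0.0302  0.035 ] [-0.0001  0.0014 -0.0005]
   [ 0.0008 -0.0302  0.035 ] [-0.0001  0.0014 -0.0005]
   [ 0.0008 -0.0302  0.035 ] [-0.0001  0.0014 -0.0005]
   [ 0.0008 -0.0302  0.035 ] [-0.0001  0.0014 -0.0005]
```

View pics/w2.png

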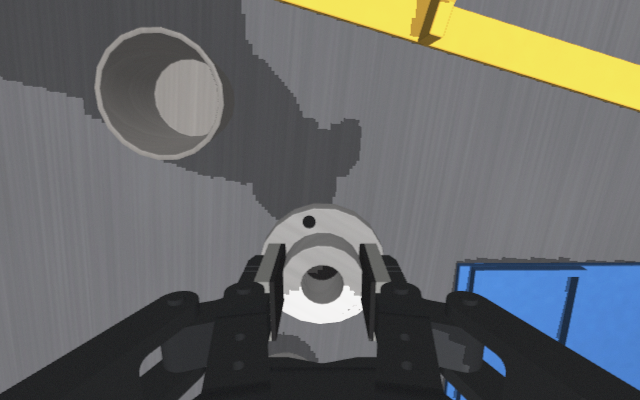

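```bash
python3 -m handwheel '-0.01 -0.03 0.035 0 0 0 0.03;0 -0.03 0.035 0 0 0 0.03;0 -0.03 0.035 0 0 0 0.03;0 -0.03 0.035 0 0 0 0.03;0 0 0 0 0 0 0.03'
python3 - <<'E'
from h import *
d=dict(np.load('pics/w2.npz')); s=dict(tool_pos=d['tp'],orientation=d['to'])
print('bore vs tcp (tool)',((ray(d,322,284,.1045,s)-d['tp'])@d['to']).round(4))
st(); s,im=snap('wrist','w3'); snap('top','t3')
E
```

```text
time: 3.55
tool_pos: [0.5954, 0.0755, 0.0989]
orientation: [[0.003, -0.093, 0.996], [-0.003, 0.996, 0.093], [-1.0, -0.004, 0.003]]
wrist_force: [-0.2, 0.5, -2.8]
gripper_width: 0.0311
bore vs tcp (tool) [-0.0133 -0.0019 -0.0016]
t 3.55 p [0.5954 0.0755 0.0989] yaw 5.32 tilt [ 0.0031 -0.0034] F [-0.2  0.5 -2.8] w 0.0311 q [-0.32  0.7   0.26  1.72 -0.24  0.74  0.15]
```

View pics/w3.png

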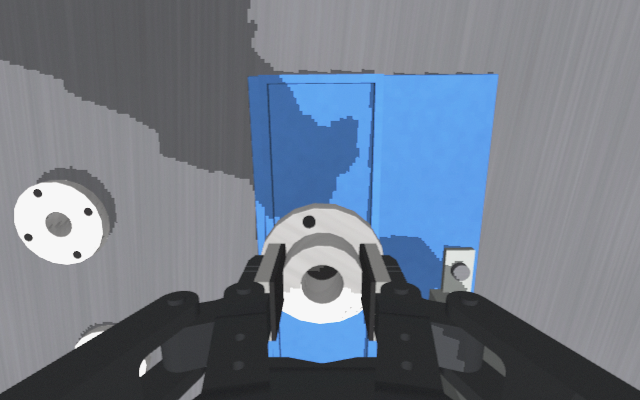

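```bash
python3 - <<'E'
from h import *
d=dict(np.load('pics/w3.npz'))
c=d['color'][60:240,235:510]; cv2.imwrite('pics/c3.png',cv2.resize(c[:,:,::-1],None,fx=2.9,fy=2.9,interpolation=cv2.INTER_NEAREST))
s=dict(tool_pos=d['tp'],orientation=d['to'])
g=d['color'].astype(int)
for r in(130,150,170): print(r,[tuple(g[r,u]) for u in range(244,276,2)],'|',[tuple(g[r,u]) for u in range(364,390,2)])
w=cloud(d,s)
for r in (120,150): print([ (u,w[r,u].round(4).tolist()) for u in list(range(248,276,3))+list(range(366,392,3))])
E
```

```text
130 [(np.int64(90), np.int64(91), np.int64(93)), (np.int64(92), np.int64(93), np.int64(96)), (np.int64(91), np.int64(92), np.int64(95)), (np.int64(82), np.int64(92), np.int64(111)), (np.int64(65), np.int64(107), np.int64(167)), (np.int64(66), np.int64(108), np.int64(169)), (np.int64(66), np.int64(108), np.int64(169)), (np.int64(65), np.int64(108), np.int64(168)), (np.int64(66), np.int64(108), np.int64(169)), (np.int64(66), np.int64(107), np.int64(166)), (np.int64(65), np.int64(106), np.int64(165)), (np.int64(65), np.int64(106), np.int64(166)), (np.int64(59), np.int64(96), np.int64(149)), (np.int64(51), np.int64(83), np.int64(130)), (np.int64(67), np.int64(109), np.int64(170)), (np.int64(65), np.int64(108), np.int64(169))] | [(np.int64(97), np.int64(165), np.int64(238)), (np.int64(98), np.int64(165), np.int64(239)), (np.int64(97), np.int64(165), np.int64(239)), (np.int64(85), np.int64(141), np.int64(220)), (np.int64(53), np.int64(87), np.int64(134)), (np.int64(87), np.int64(145), np.int64(224)), (np.int64(103), np.int64(173), np.int64(242)), (np.int64(102), np.int64(172), np.int64(242
[... 3445 characters left out ...]
1368, 0.0062]), (387, [0.63, 0.137, 0.0069]), (390, [0.6321, 0.1371, 0.0057])]
[(248, [0.5407, 0.1085, -0.0001]), (251, [0.5431, 0.109, 0.0016]), (254, [0.5459, 0.1098, 0.0063]), (257, [0.5479, 0.11, 0.0064]), (260, [0.5498, 0.1102, 0.0065]), (263, [0.5529, 0.1113, 0.0135]), (266, [0.5546, 0.1113, 0.0121]), (269, [0.5566, 0.1116, 0.0132]), (272, [0.5576, 0.1109, 0.0061]), (275, [0.5596, 0.1111, 0.0065]), (366, [0.6193, 0.1165, 0.0046]), (369, [0.621, 0.1168, 0.0063]), (372, [0.6231, 0.117, 0.0058]), (375, [0.6237, 0.118, 0.0143]), (378, [0.6257, 0.1181, 0.0137]), (381, [0.6276, 0.1183, 0.0132]), (384, [0.6309, 0.1177, 0.0059]), (387, [0.6327, 0.118, 0.0069]), (390, [0.6348, 0.1181, 0.0063])]
```

View pics/c3.png

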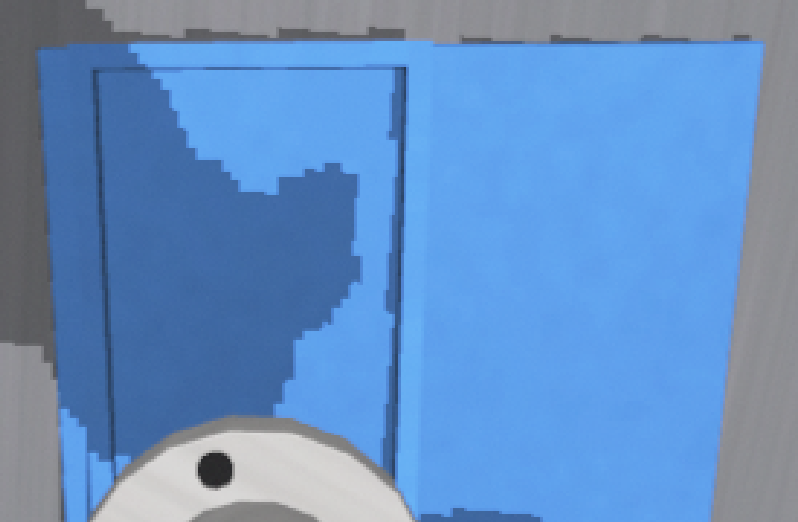

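```bash
python3 - <<'E'
from h import *
d=dict(np.load('pics/w3.npz'))
s=dict(tool_pos=d['tp'],orientation=d['to']); w=cloud(d,s)
for u in(290,340): print([(r,w[r,u].round(4).tolist()) for r in range(68,90,2)])
print(w2c([.588,.16]))
E
```

```text
[(68, [0.5653, 0.163, 0.0004]), (70, [0.5654, 0.1618, 0.0007]), (72, [0.5655, 0.1606, 0.0006]), (74, [0.5655, 0.1595, -0.0006]), (76, [0.5669, 0.1573, 0.0137]), (78, [0.5669, 0.1562, 0.0134]), (80, [0.5669, 0.1551, 0.0122]), (82, [0.567, 0.1539, 0.0126]), (84, [0.5665, 0.1531, 0.0061]), (86, [0.5666, 0.1519, 0.006]), (88, [0.5667, 0.1507, 0.006])]
[(68, [0.5969, 0.1659, 0.0011]), (70, [0.597, 0.1647, 0.0008]), (72, [0.5972, 0.1635, 0.0007]), (74, [0.5967, 0.1612, 0.0137]), (76, [0.5969, 0.1602, 0.0121]), (78, [0.5971, 0.1591, 0.012]), (80, [0.5971, 0.1579, 0.0135]), (82, [0.5973, 0.1568, 0.0123]), (84, [0.5977, 0.156, 0.0068]), (86, [0.5978, 0.1547, 0.0075]), (88, [0.5979, 0.1536, 0.0063])]
[0.00158918 0.17701741]
```

```bash
sed -i 's/^C=np.array.*/C=np.array([0.604,-0.0150]); CY=np.radians(5.65)/' h.py; python3 - <<'E'
from h import *
plan([*c2w(0,.0988),.0175],CY,2)
E
```

```text
[0.0404 0.0015 0.0015] [-0.0002 -0.0012 -0.0002]
   [0.0404 0.0015 0.0015] [-0.0002 -0.0012 -0.0002]
```

```bash
python3 -m handwheel '0.04 0.003 0.003 0 0 0 0.03;0.028 0 0 0 0 0 0.03;0.01 0 0 0 0 0 0.03;0.003 0 0 0 0 0 0.03;0 0 0 0 0 0 0.03'
python3 - <<'E'
from h import *
s=st(); print(w2c(s['tool_pos']))
E
```

```text
time: 4.28
tool_pos: [0.5959, 0.0838, 0.0192]
orientation: [[0.001, -0.099, 0.995], [0.0, 0.995, 0.099], [-1.0, 0.0, 0.002]]
wrist_force: [0.1, -0.7, -2.3]
gripper_width: 0.0315
t 4.28 p [0.5959 0.0838 0.0192] yaw 5.69 tilt [0.0015 0.0002] F [ 0.1 -0.7 -2.3] w 0.0315 q [-0.3   0.82  0.21  1.76 -0.28  0.59  0.17]
[0.00163822 0.09909513]
```

```bash
python3 -m handwheel '0.0025 0 0 0 0 0 0.03;0 0 0 0 0 0 0.03;0 0 0 0 0 0 0.068;0 0 0 0 0 0 0.068;0 0 0 0 0 0 0.068;-0.05 0 0 0 0 0 0.068;-0.03 0 0 0 0 0 0.068'
python3 - <<'E'
from h import *
s=st(); s2,im=snap('top','t4'); 
for t,u,v,r,P in blobs(im): print(t,round(u,1),round(v,1),round(r,1),P.round(4),w2c(P).round(4))
plan([.4428,-.0627,.06],CY,5)
E
```

```text
time: 5.15
tool_pos: [0.5961, 0.0834, 0.0975]
orientation: [[0.002, -0.099, 0.995], [-0.0, 0.995, 0.099], [-1.0, -0.0, 0.002]]
wrist_force: [0.6, 0.6, 0.2]
gripper_width: 0.0683
t 5.15 p [0.5961 0.0834 0.0975] yaw 5.66 tilt [ 0.0019 -0.0001] F [0.6 0.6 0.2] w 0.0683 q [-0.33  0.7   0.25  1.72 -0.24  0.75  0.14]
D 302.8 249.3 12.4 [0.4298 0.0532 0.02  ] [-0.1666  0.085 ]
D 486.6 248.4 12.9 [ 0.4962 -0.4186  0.02  ] [-0.147 -0.391]
U 347.8 249.9 12.3 [ 0.4453 -0.0629  0.007 ] [-0.1626 -0.032 ]
U 380.6 257.7 12.5 [ 0.4367 -0.1504  0.007 ] [-0.1798 -0.1182]
D 432.5 262.5 12.7 [ 0.4412 -0.2827  0.02  ] [-0.1884 -0.2504]
   [ 0.008  -0.026  -0.0339] [ 0.      0.0018 -0.    ]
   [ 0.008  -0.026  -0.0339] [ 0.      0.0018 -0.    ]
   [ 0.0081 -0.026  -0.0339] [ 0.      0.0018 -0.    ]
   [ 0.0082 -0.026  -0.0339] [ 0.      0.0018 -0.    ]
   [ 0.0082 -0.026  -0.0339] [ 0.      0.0018 -0.    ]
```

```bash
python3 -m handwheel '0.008 -0.026 -0.034 0 0 0 0.068;0.008 -0.026 -0.034 0 0 0 0.068;0.008 -0.026 -0.034 0 0 0 0.068;0.008 -0.026 -0.034 0 0 0 0.068;0.008 -0.026 -0.034 0 0.008 0 0.068;0 0 0 0 0 0 0.068'
python3 - <<'E'
from h import *
s=st(); s2,im=snap('wrist','w5'); print(wblobs(im,s2,.009)); plan([.4453,-.0627,.01],CY,1)
s2,im=snap('top','t5'); 
for t,u,v,r,P in blobs(im): print(t,round(u,1),round(v,1),round(r,1),P.round(4),w2c(P).round(4))
E
```

```text
time: 5.95
tool_pos: [0.4357, -0.0653, 0.0555]
orientation: [[-0.012, -0.093, 0.996], [-0.002, 0.996, 0.093], [-1.0, -0.001, -0.012]]
wrist_force: [0.2, 1.0, 0.3]
gripper_width: 0.0681
t 5.95 p [ 0.4357 -0.0653  0.0555] yaw 5.32 tilt [-0.0123 -0.0017] F [0.2 1.  0.3] w 0.0681 q [-0.02  0.61  0.17  2.18 -0.25  0.38  0.44]
[(339.3, 227.0, array([88.1, 99.4]), array([ 0.443 , -0.0631,  0.009 ])), (329.5, -19.2, array([126.6, 138.4]), array([0.4255, 0.0579, 0.009 ]))]
   [0.0457 0.0005 0.0076] [-0.0027 -0.0089  0.0002]
U 301.6 186.0 10.6 [0.5991 0.0818 0.007 ] [0.0047 0.0968]
D 304.9 248.5 14.2 [0.4327 0.048  0.02  ] [-0.1643  0.0796]
D 486.6 248.4 12.9 [ 0.4962 -0.4186  0.02  ] [-0.147 -0.391]
U 381.3 257.6 12.2 [ 0.4372 -0.152   0.007 ] [-0.1795 -0.12  ]
D 432.5 262.5 12.7 [ 0.4412 -0.2827  0.02  ] [-0.1884 -0.2504]
U 220.4 266.3 14.2 [0.3586 0.2597 0.007 ] [-0.2172  0.2975]
```

View pics/t5.png

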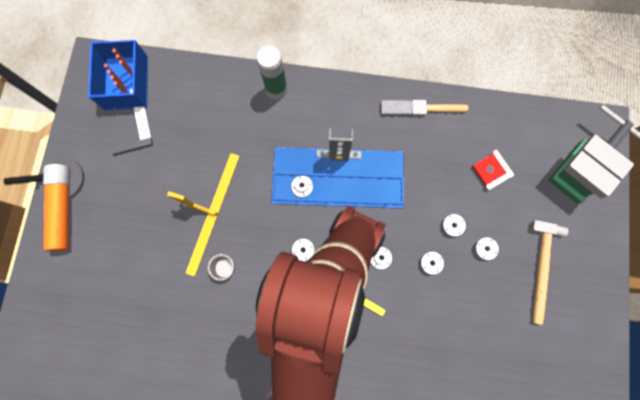

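```bash
python3 -m handwheel '0.02 0.001 0.0075 0 -0.009 0 0.068;0.02 0 0 0 0 0 0.068;0.005 0 0 0 0 0 0.068;0 0 0 0 0 0 0.03;0 0 0 0 0 0 0.03;0 0 0 0 0 0 0.03;0 0 0 0 0 0 0.03;0 0 0 0 0 0 0.03' 70
python3 - <<'E'
from h import *
s=st()
E
```

```text
time: 7.05
tool_pos: [0.4461, -0.0607, 0.0117]
orientation: [[0.001, -0.099, 0.995], [0.001, 0.995, 0.099], [-1.0, 0.0, 0.001]]
wrist_force: [-1.6, 0.6, 6.6]
gripper_width: 0.031
t 7.05 p [ 0.4461 -0.0607  0.0117] yaw 5.69 tilt [0.0013 0.0005] F [-1.6  0.6  6.6] w 0.031 q [ 0.01  0.7   0.11  2.19 -0.28  0.27  0.46]
```

```bash
python3 -m handwheel '-0.02 0 0 0 0 0 0.03;-0.035 0 0 0 0 0 0.03' 80
cat >> h.py <<'E'
def bore(fn,top,guess=(322,284)):
    """bore centre of held flange, tool coords; top = height of its top face over the TCP"""
    s2,im=snap('wrist',fn); c=cv2.cvtColor(im['color'],cv2.COLOR_RGB2GRAY)[225:345,265:380]
    p=ray(im,*guess,s2['tool_pos'][2]+top,s2); return ((p-s2['tool_pos'])@np.array(s2['orientation'])).round(4)
E
python3 - <<'E'
from h import *
s=st(); snap('wrist','w6'); plan([*c2w(-.001,.002),.06],CY,3)
im=cv2.imread('pics/w6.png')[220:350,250:400]; cv2.imwrite('pics/c6.png',cv2.resize(im,None,fx=4,fy=4))
E
```

```text
time: 7.3
tool_pos: [0.4455, -0.0608, 0.0658]
orientation: [[-0.001, -0.099, 0.995], [0.0, 0.995, 0.099], [-1.0, 0.0, -0.001]]
wrist_force: [0.5, -0.8, -1.7]
gripper_width: 0.0314
t 7.3 p [ 0.4455 -0.0608  0.0658] yaw 5.67 tilt [-0.0014  0.0004] F [ 0.5 -0.8 -1.7] w 0.0314 q [-0.03  0.59  0.18  2.16 -0.25  0.41  0.44]
   [0.0036 0.0109 0.0529] [0.0001 0.0022 0.0004]
   [0.0035 0.0109 0.0529] [0.0001 0.0022 0.0004]
   [0.0034 0.0109 0.0529] [0.0001 0.0022 0.0004]
```

View pics/c6.png

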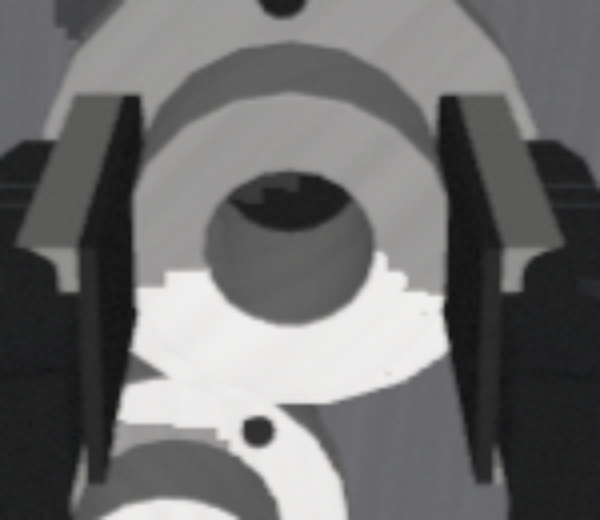

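```bash
python3 -m handwheel '0 0.0109 0.0529 0 0 0 0.03;0 0.0109 0.0529 0 0 0 0.03;0.005 0.0102 0.0529 0 0 0 0.03;0.025 0 0 0 0 0 0.03;0.011 0 0 0 0 0 0.03;0 0 0 0 0 0 0.03'
python3 - <<'E'
from h import *
s=st(); print(w2c(s['tool_pos'])); plan([*c2w(-.001,.0013),.0172],CY,1)
E
```

```text
time: 8.1
tool_pos: [0.5998, -0.0137, 0.024]
orientation: [[-0.002, -0.098, 0.995], [-0.0, 0.995, 0.098], [-1.0, 0.0, -0.002]]
wrist_force: [1.1, 0.0, -2.4]
gripper_width: 0.0313
t 8.1 p [ 0.5998 -0.0137  0.024 ] yaw 5.64 tilt [-0.0015 -0.0001] F [ 1.1  0.  -2.4] w 0.0313 q [-0.14  0.81  0.21  1.76 -0.26  0.6   0.32]
[-0.00408018  0.00168814]
   [ 0.0068 -0.0004  0.0031] [-0.0002 -0.0015 -0.0001]
```

```bash
python3 -m handwheel '0.0062 -0.0004 0.003 0 -0.0015 0 0.03;0 0 0 0 0 0 0.03;0 0 0 0 0 0 0.068;0 0 0 0 0 0 0.068;0 0 0 0 0 0 0.068;-0.045 0 0 0 0 0 0.068;0 -0.0302 -0.0447 0 0 0 0.068;0 -0.0302 -0.0447 0 0 0 0.068;0 -0.0302 -0.0447 0 0 0 0.068;0 -0.0302 -0.0447 0 0 0 0.068'
python3 - <<'E'
from h import *
s=st(); s2,im=snap('wrist','w7'); print(wblobs(im,s2,.009)); plan([.4345,-.1515,.0105],CY,1)
s2,im=snap('top','t7'); 
for t,u,v,r,P in blobs(im): print(t,round(u,1),round(v,1),round(r,1),P.round(4),w2c(P).round(4))
E
```

```text
time: 9.35
tool_pos: [0.4371, -0.1527, 0.0638]
orientation: [[0.004, -0.099, 0.995], [-0.001, 0.995, 0.099], [-1.0, -0.001, 0.004]]
wrist_force: [1.0, -1.0, -0.4]
gripper_width: 0.0678
t 9.35 p [ 0.4371 -0.1527  0.0638] yaw 5.69 tilt [ 0.0039 -0.0007] F [ 1.  -1.  -0.4] w 0.0678 q [ 0.18  0.6   0.16  2.13 -0.22  0.42  0.62]
[(320.1, 218.7, array([91.2, 95.9]), array([ 0.4341, -0.1492,  0.009 ]))]
   [0.0531 0.0065 0.0065] [-0.011  -0.0056  0.0025]
U 301.6 186.0 10.6 [0.5991 0.0818 0.007 ] [0.0047 0.0968]
U 337.8 188.0 10.7 [ 0.6067 -0.0155  0.007 ] [ 0.0027 -0.0007]
D 302.8 249.3 12.4 [0.4299 0.0531 0.02  ] [-0.1665  0.0849]
D 486.6 248.4 12.9 [ 0.4962 -0.4186  0.02  ] [-0.147 -0.391]
U 220.2 266.1 14.3 [0.359  0.2605 0.007 ] [-0.2167  0.2982]
```

```bash
python3 - <<'E'
from h import *
s=st(); s2,im=snap('wrist','w8'); s=st(); print(wblobs(im,s2,.009)); plan([.4345,-.1505,.0105],CY,1)
E
```

```text
t 9.45 p [ 0.432  -0.1562  0.0637] yaw 5.06 tilt [-0.0028 -0.0016] F [ 0.2 -0.2 -0.4] w 0.068 q [ 0.18  0.6   0.17  2.13 -0.22  0.42  0.61]
t 9.5 p [ 0.4355 -0.154   0.0637] yaw 5.29 tilt [ 0.001  -0.0007] F [0.8 1.  0.2] w 0.0677 q [ 0.18  0.6   0.16  2.13 -0.22  0.42  0.61]
[(330.0, 213.7, array([91.7, 96.4]), array([ 0.4342, -0.1491,  0.009 ]))]
   [ 0.0532  0.0036 -0.0007] [-0.0063  0.001   0.0008]
```

```bash
python3 -m handwheel '0.03 0.0035 0 -0.004 0 0 0.068;0.018 0 0 0 0 0 0.068;0.005 0 0 0 0 0 0.068;0 0 0 0 0 0 0.03;0 0 0 0 0 0 0.03;0 0 0 0 0 0 0.03;0 0 0 0 0 0 0.03;0 0 0 0 0 0 0.03' 70
python3 - <<'E'
from h import *
s=st()
E
python3 -m handwheel '-0.02 0 0 0 0 0 0.03;-0.035 0 0 0 0 0 0.03' 80
python3 - <<'E'
from h import *
s=st(); snap('wrist','w9'); plan([*c2w(-.002,-.097),.065],CY,4)
im=cv2.imread('pics/w9.png')[220:350,250:400]; cv2.imwrite('pics/c9.png',cv2.resize(im,None,fx=4,fy=4))
E
```

```text
time: 10.5
tool_pos: [0.4379, -0.1478, 0.0113]
orientation: [[0.003, -0.103, 0.995], [0.0, 0.995, 0.103], [-1.0, -0.0, 0.003]]
wrist_force: [-1.6, 0.8, 6.6]
gripper_width: 0.0316
t 10.5 p [ 0.4379 -0.1478  0.0113] yaw 5.91 tilt [0.0033 0.0003] F [-1.6  0.8  6.6] w 0.0316 q [ 0.21  0.71  0.11  2.16 -0.25  0.29  0.64]
time: 10.75
tool_pos: [0.4369, -0.1476, 0.0653]
orientation: [[0.0, -0.103, 0.995], [0.001, 0.995, 0.103], [-1.0, 0.001, 0.0]]
wrist_force: [1.1, 0.0, -2.1]
gripper_width: 0.0311
t 10.75 p [ 0.4369 -0.1476  0.0653] yaw 5.9 tilt [0.0002 0.0009] F [ 1.1  0.  -2.1] w 0.0311 q [ 0.17  0.6   0.16  2.13 -0.23  0.43  0.61]
   [0.0014 0.0048 0.0437] [0.0011 0.002  0.0006]
   [0.0013 0.0048 0.0437] [0.0011 0.002  0.0006]
   [0.0013 0.0048 0.0437] [0.0011 0.002  0.0006]
   [0.0012 0.0049 0.0437] [0.0011 0.002  0.0006]
```

View pics/c9.png

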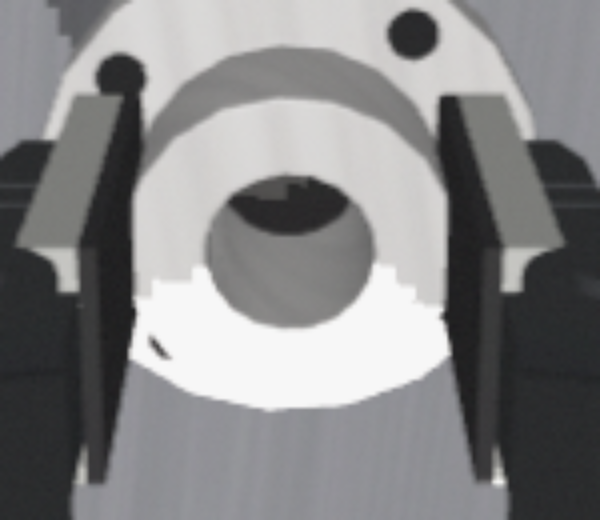

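```bash
python3 -m handwheel '0 0.0052 0.0437 0 0 0 0.03;0 0.0052 0.0437 0 0 0 0.03;0 0.0052 0.0437 0.002 0 0 0.03;0 0.0052 0.0437 0.002 0.002 0 0.03;0.028 0 0 0 0 0 0.03;0.012 0 0 0 0 0 0.03;0 0 0 0 0 0 0.03'
python3 - <<'E'
from h import *
s=st(); print(w2c(s['tool_pos'])); plan([*c2w(-.001,-.0955),.0170],CY,1)
E
```

```text
time: 11.68
tool_pos: [0.6083, -0.1095, 0.025]
orientation: [[-0.002, -0.098, 0.995], [0.0, 0.995, 0.098], [-1.0, 0.0, -0.001]]
wrist_force: [-1.0, 0.2, -2.3]
gripper_width: 0.0312
t 11.68 p [ 0.6083 -0.1095  0.025 ] yaw 5.64 tilt [-0.0015  0.0002] F [-1.   0.2 -2.3] w 0.0312 q [ 0.02  0.82  0.2   1.71 -0.25  0.64  0.46]
[-0.0049925  -0.09449359]
   [ 0.008 -0.001  0.004] [-0.0002 -0.0015 -0.0003]
```

```bash
python3 -m handwheel '0.0077 -0.001 0.004 0 -0.0015 0 0.03;0 0 0 0 0 0 0.03;0 0 0 0 0 0 0.068;0 0 0 0 0 0 0.068;0 0 0 0 0 0 0.08;-0.045 0 0 0 0 0 0.08;0 -0.0385 -0.0475 0 0 0 0.08;0 -0.0385 -0.0475 0 0 0 0.08;0 -0.0385 -0.0475 0 0 0 0.08;0 -0.0385 -0.0475 0 0 0 0.08'
python3 -m handwheel '0 0 0 0 0 0 0.08;0 0 0 0 0 0 0.08'
python3 - <<'E'
from h import *
s=st(); s2,im=snap('wrist','w10'); print(wblobs(im,s2,.024)); 
s2,im=snap('top','t10'); 
for t,u,v,r,P in blobs(im): print(t,round(u,1),round(v,1),round(r,1),P.round(4),w2c(P).round(4))
plan([.4395,-.282,.006],CY,1)
E
```

```text
time: 12.92
tool_pos: [0.4385, -0.2835, 0.0631]
orientation: [[0.003, -0.099, 0.995], [-0.001, 0.995, 0.099], [-1.0, -0.001, 0.003]]
wrist_force: [0.1, -1.1, -0.5]
gripper_width: 0.0802
time: 13.18
tool_pos: [0.44, -0.282, 0.063]
orientation: [[0.003, -0.098, 0.995], [0.0, 0.995, 0.098], [-1.0, -0.0, 0.003]]
wrist_force: [0.7, 1.0, 0.7]
gripper_width: 0.0801
t 13.18 p [ 0.44  -0.282  0.063] yaw 5.65 tilt [0.0031 0.0003] F [0.7 1.  0.7] w 0.0801 q [ 0.43  0.66  0.16  1.97 -0.2   0.53  0.82]
[(321.6, 231.0, array([ 97.2, 103.2]), array([ 0.4381, -0.2802,  0.024 ]))]
U 301.6 186.0 10.6 [0.5991 0.0818 0.007 ] [0.0047 0.0968]
U 337.8 188.0 10.7 [ 0.6067 -0.0155  0.007 ] [ 0.0027 -0.0007]
U 374.0 189.4 10.6 [ 0.616  -0.1126  0.007 ] [ 0.0023 -0.0984]
D 302.8 249.2 12.3 [0.4303 0.0531 0.02  ] [-0.1662  0.0849]
U 220.2 266.1 14.3 [0.359  0.2605 0.007 ] [-0.2167  0.2982]
   [ 0.0567 -0.0013 -0.0019] [ 0.0034  0.0032 -0.0006]
```

View pics/t10.png

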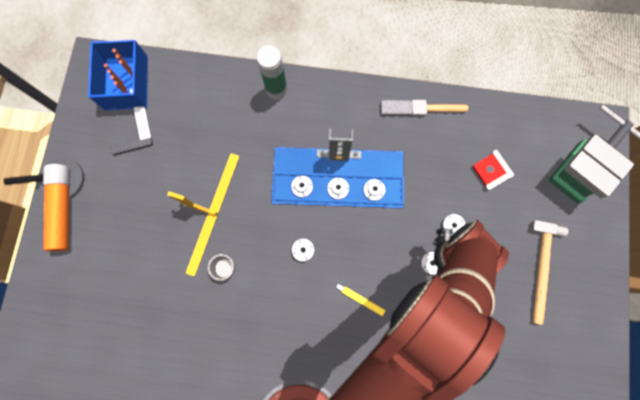

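View pics/w10.png

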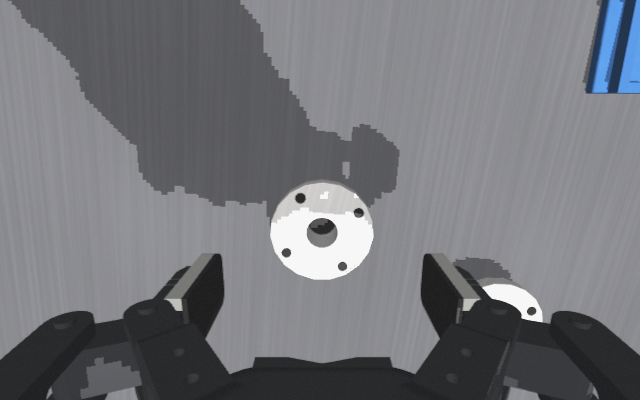

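```bash
python3 -m handwheel '0.03 0.0005 -0.0015 0 0.003 0 0.08;0.021 0 0 0 0 0 0.08;0.006 0 0 0 0 0 0.08;0 0 0 0 0 0 0.05;0 0 0 0 0 0 0.05;0 0 0 0 0 0 0.05;0 0 0 0 0 0 0.05;0 0 0 0 0 0 0.05' 70
python3 - <<'E'
from h import *
s=st()
E
python3 -m handwheel '-0.02 0 0 0 0 0 0.05;-0.045 0 0 0 0 0 0.05;0 0 0 0 0 0 0.05' 80
python3 - <<'E'
from h import *
s=st(); snap('wrist','w11'); plan([*c2w(-.002,-.0495),.07],CY,5)
im=cv2.imread('pics/w11.png')[220:350,250:400]; cv2.imwrite('pics/c11.png',cv2.resize(im,None,fx=4,fy=4))
E
```

```text
time: 14.28
tool_pos: [0.4391, -0.2815, 0.0068]
orientation: [[0.001, -0.1, 0.995], [-0.001, 0.995, 0.1], [-1.0, -0.001, 0.001]]
wrist_force: [1.5, 1.2, 5.8]
gripper_width: 0.0531
t 14.28 p [ 0.4391 -0.2815  0.0068] yaw 5.71 tilt [ 0.0013 -0.0006] F [1.5 1.2 5.8] w 0.0531 q [ 0.45  0.76  0.12  1.99 -0.22  0.4   0.84]
time: 14.65
tool_pos: [0.4399, -0.2832, 0.0733]
orientation: [[0.005, -0.099, 0.995], [-0.004, 0.995, 0.099], [-1.0, -0.005, 0.004]]
wrist_force: [0.9, -0.8, -3.0]
gripper_width: 0.0525
t 14.65 p [ 0.4399 -0.2832  0.0733] yaw 5.66 tilt [ 0.0048 -0.0042] F [ 0.9 -0.8 -3. ] w 0.0525 q [ 0.42  0.64  0.17  1.96 -0.19  0.54  0.82]
   [0.0003 0.04   0.0378] [0.0001 0.0002 0.0004]
   [0.0003 0.04   0.0378] [0.0001 0.0002 0.0004]
   [0.0003 0.04   0.0378] [0.0001 0.0002 0.0004]
   [0.0003 0.04   0.0378] [0.0001 0.0002 0.0004]
   [0.0003 0.04   0.0378] [0.0001 0.0002 0.0004]
```

View pics/c11.png

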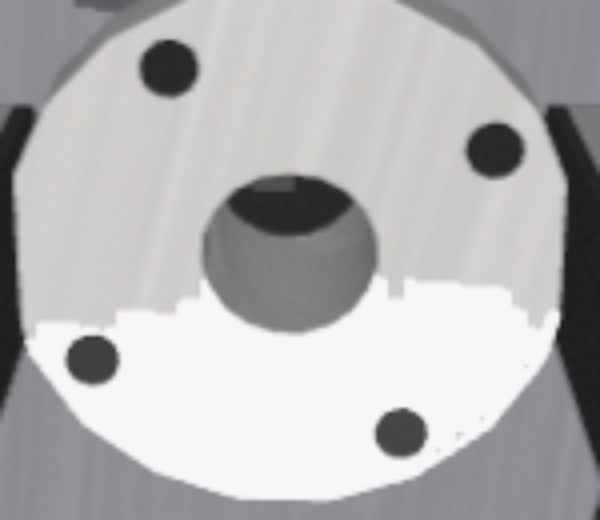

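```bash
python3 -m handwheel '0 0.04 0.0378 0 0 0 0.05;0 0.04 0.0378 0 0 0 0.05;0 0.04 0.0378 0 0 0 0.05;0 0.04 0.0378 0 0 0 0.05;0.01 0.04 0.0378 0 0 0 0.05;0.015 0 0 0 0 0 0.05;0 0 0 0 0 0 0.05;0 0 0 0 0 0 0.05'
python3 - <<'E'
from h import *
s=st(); print(w2c(s['tool_pos'])); snap('wrist','w12'); plan([*c2w(-.001,-.0495),.0128],CY,1)
E
```

```text
time: 15.7
tool_pos: [0.6051, -0.0661, 0.0449]
orientation: [[-0.003, -0.096, 0.995], [-0.002, 0.995, 0.096], [-1.0, -0.001, -0.003]]
wrist_force: [-0.6, 0.1, -2.5]
gripper_width: 0.0528
t 15.7 p [ 0.6051 -0.0661  0.0449] yaw 5.51 tilt [-0.0031 -0.0015] F [-0.6  0.1 -2.5] w 0.0528 q [-0.06  0.79  0.22  1.73 -0.26  0.66  0.4 ]
[-0.00395391 -0.05096154]
   [0.0326 0.0015 0.0025] [-0.0026 -0.0019  0.0012]
```

View pics/w12.png

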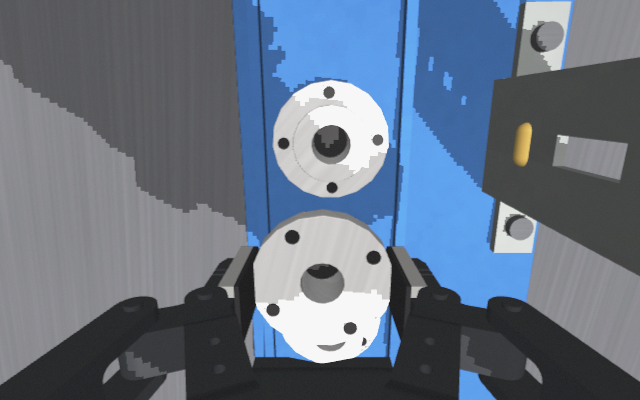

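```bash
python3 -m handwheel '0.012 0.0015 0.0025 -0.002 -0.002 0 0.05;0 0 0 0 0 0 0.05;0.015 0 0 0 0 0 0.05;0.004 0 0 0 0 0 0.05;0 0 0 0 0 0 0.05'
python3 - <<'E'
from h import *
s=st(); print(w2c(s['tool_pos']))
E
```

```text
time: 16.38
tool_pos: [0.6084, -0.0622, 0.0139]
orientation: [[0.0, -0.101, 0.995], [0.0, 0.995, 0.101], [-1.0, 0.0, 0.0]]
wrist_force: [-0.2, 0.5, -2.6]
gripper_width: 0.0525
t 16.38 p [ 0.6084 -0.0622  0.0139] yaw 5.78 tilt [0.0001 0.0001] F [-0.2  0.5 -2.6] w 0.0525 q [-0.06  0.83  0.2   1.73 -0.27  0.6   0.41]
[-0.00024513 -0.04743735]
```

```bash
python3 -m handwheel '0.001 0 0 0 0 0 0.05;0 0 0 0 0 0 0.05;0 0 0 0 0 0 0.075;0 0 0 0 0 0 0.08;0 0 0 0 0 0 0.08;-0.05 0 0 0 0 0 0.08;0 -0.052 -0.0179 0 0 0 0.08;0 -0.052 -0.0179 0 0 0 0.08;0 -0.052 -0.0179 0 0 0 0.08;0 -0.052 -0.0179 0 0 0 0.08'
python3 -m handwheel '0 -0.052 -0.0179 0 0 0 0.08;0 0 0 0 0 0 0.08;0 0 0 0 0 0 0.08'
python3 - <<'E'
from h import *
s=st(); s2,im=snap('wrist','w13'); print(wblobs(im,s2,.024)); 
s2,im=snap('top','t13'); 
for t,u,v,r,P in blobs(im): print(t,round(u,1),round(v,1),round(r,1),P.round(4),w2c(P).round(4))
plan([.5455,-.3295,.0065],CY,1)
E
```

```text
time: 17.62
tool_pos: [0.5581, -0.2781, 0.0637]
orientation: [[0.002, -0.101, 0.995], [-0.0, 0.995, 0.101], [-1.0, -0.0, 0.002]]
wrist_force: [0.3, 0.6, -0.0]
gripper_width: 0.08
time: 18.0
tool_pos: [0.5459, -0.3294, 0.0633]
orientation: [[0.001, -0.1, 0.995], [0.001, 0.995, 0.1], [-1.0, 0.001, 0.001]]
wrist_force: [0.2, 0.8, -0.3]
gripper_width: 0.0803
t 18.0 p [ 0.5459 -0.3294  0.0633] yaw 5.76 tilt [0.0012 0.0011] F [ 0.2  0.8 -0.3] w 0.0803 q [ 0.4   0.79  0.19  1.63 -0.2   0.74  0.78]
[(237.0, 346.2, array([38.1, 67.1]), array([ 0.5014, -0.4045,  0.024 ])), (321.3, 232.0, array([ 96.9, 103.2]), array([ 0.5438, -0.3284,  0.024 ]))]
U 301.6 186.0 10.6 [0.5991 0.0818 0.007 ] [0.0047 0.0968]
D 302.8 249.2 12.3 [0.4302 0.0531 0.02  ] [-0.1662  0.0849]
U 220.2 266.1 14.3 [0.359  0.2605 0.007 ] [-0.2167  0.2982]
   [ 0.0567 -0.0019 -0.0016] [ 0.0052  0.0016 -0.0018]
```

View pics/t13.png

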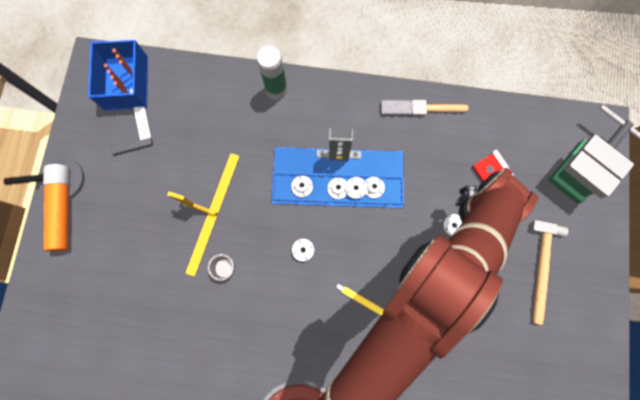

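View pics/w13.png

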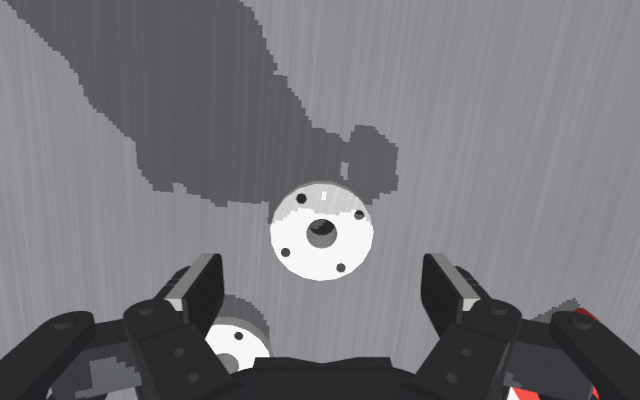

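```bash
python3 -m handwheel '0.03 0 -0.0015 0 0 0 0.08;0.021 0 0 0 0 0 0.08;0.006 0 0 0 0 0 0.08;0 0 0 0 0 0 0.05;0 0 0 0 0 0 0.05;0 0 0 0 0 0 0.05;0 0 0 0 0 0 0.05;0 0 0 0 0 0 0.05' 70
python3 - <<'E'
from h import *
s=st()
E
python3 -m handwheel '-0.02 0 0 0 0 0 0.05;-0.045 0 0 0 0 0 0.05;0 0 0 0 0 0 0.05' 80
python3 - <<'E'
from h import *
s=st(); snap('wrist','w14'); plan([*c2w(-.001,-.147),.07],CY,4)
im=cv2.imread('pics/w14.png')[220:350,250:400]; cv2.imwrite('pics/c14.png',cv2.resize(im,None,fx=4,fy=4))
E
```

```text
time: 19.1
tool_pos: [0.5455, -0.3302, 0.0078]
orientation: [[0.003, -0.101, 0.995], [-0.001, 0.995, 0.101], [-1.0, -0.001, 0.003]]
wrist_force: [0.9, 0.7, 6.1]
gripper_width: 0.0533
t 19.1 p [ 0.5455 -0.3302  0.0078] yaw 5.81 tilt [ 0.0034 -0.0007] F [0.9 0.7 6.1] w 0.0533 q [ 0.41  0.87  0.16  1.65 -0.21  0.63  0.8 ]
time: 19.48
tool_pos: [0.5465, -0.3323, 0.0758]
orientation: [[0.008, -0.1, 0.995], [-0.005, 0.995, 0.1], [-1.0, -0.006, 0.008]]
wrist_force: [0.0, -0.4, -1.9]
gripper_width: 0.0527
t 19.48 p [ 0.5465 -0.3323  0.0758] yaw 5.76 tilt [ 0.0081 -0.0052] F [ 0.  -0.4 -1.9] w 0.0527 q [ 0.4   0.77  0.19  1.62 -0.2   0.75  0.78]
   [0.0009 0.0404 0.0223] [0.0005 0.0009 0.0007]
   [0.0009 0.0404 0.0223] [0.0005 0.0009 0.0007]
   [0.0009 0.0404 0.0222] [0.0005 0.0009 0.0007]
   [0.0009 0.0404 0.0222] [0.0005 0.0009 0.0007]
```

View pics/c14.png

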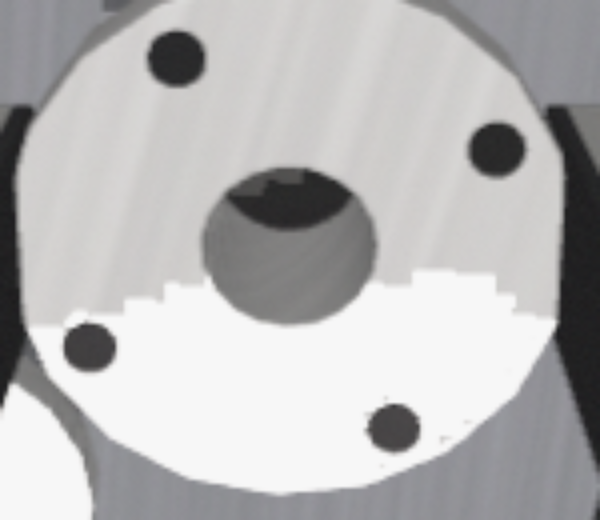

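```bash
python3 -m handwheel '0 0.0404 0.0222 0 0 0 0.05;0 0.0404 0.0222 0 0 0 0.05;0 0.0404 0.0222 0 0.003 0.002 0.05;0.01 0.0404 0.0222 0 0 0 0.05;0.018 0 0 0 0 0 0.05;0 0 0 0 0 0 0.05;0 0 0 0 0 0 0.05'
python3 - <<'E'
from h import *
s=st(); print(w2c(s['tool_pos'])); snap('wrist','w15'); plan([*c2w(-.001,-.147),.0138],CY,1)
E
```

```text
time: 20.4
tool_pos: [0.6152, -0.1628, 0.0432]
orientation: [[-0.004, -0.098, 0.995], [0.0, 0.995, 0.098], [-1.0, 0.0, -0.004]]
wrist_force: [0.3, -0.8, -1.6]
gripper_width: 0.0526
t 20.4 p [ 0.6152 -0.1628  0.0432] yaw 5.61 tilt [-0.0036  0.0001] F [ 0.3 -0.8 -1.6] w 0.0526 q [ 0.1   0.82  0.21  1.64 -0.23  0.71  0.52]
[-0.00337676 -0.148193  ]
   [0.0299 0.0012 0.002 ] [-0.0007 -0.0024 -0.0004]
```

View pics/w15.png

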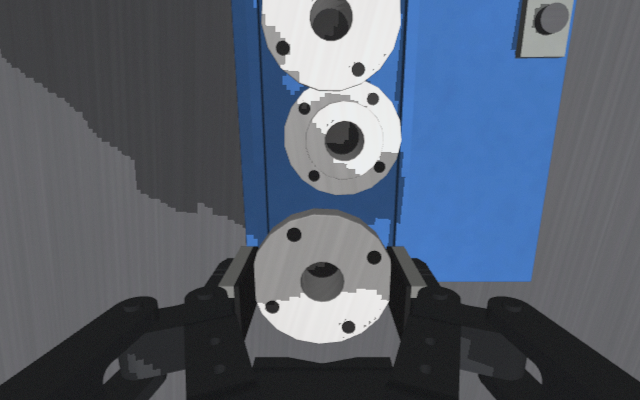

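```bash
python3 - <<'E'
from h import *
d=dict(np.load('pics/w15.npz')); s=dict(tool_pos=d['tp'],orientation=d['to']); w=cloud(d,s)
print(d['tp'],'U bore',w2c(ray(d,343.5,140,.030,s)), 'rim',w2c(ray(d,342.7,136.5,.015,s)))
for r in(215,225): print([(u,w2c(w[r,u]).round(4).tolist(),round(w[r,u,2],4)) for u in list(range(234,275,4))+list(range(388,415,3))])
d=dict(np.load('pics/w12.npz')); s=dict(tool_pos=d['tp'],orientation=d['to']); w=cloud(d,s)
print(d['tp'],'U bore',w2c(ray(d,331,142,.030,s)))
for r in(50,205): print([(u,w2c(w[r,u]).round(4).tolist(),round(w[r,u,2],4)) for u in list(range(234,275,4))+list(range(388,415,3))])
E
```

```text
[ 0.61522944 -0.16280551  0.04323465] U bore [ 0.00424421 -0.09552113] rim [ 0.0046648  -0.09521315]
[(234, [-0.0531, -0.1386], np.float64(0.0001)), (238, [-0.0508, -0.1384], np.float64(0.0008)), (242, [-0.049, -0.1389], np.float64(-0.0009)), (246, [-0.0452, -0.1367], np.float64(0.0061)), (250, [-0.0432, -0.1369], np.float64(0.0057)), (254, [-0.041, -0.1368], np.float64(0.0061)), (258, [-0.0374, -0.1344], np.float64(0.0137)), (262, [-0.0355, -0.1346], np.float64(0.0132)), (266, [-0.0336, -0.1347], np.float64(0.0126)), (270, [-0.0326, -0.1368], np.float64(0.006)), (274, [-0.0303, -0.1365], np.float64(0.0068)), (388, [0.0296, -0.1368], np.float64(0.0057)), (391, [0.0312, -0.1367], np.float64(0.0058)), (394, [0.0327, -0.1367], np.float64(0.0059)), (397, [0.0327, -0.1344], np.float64(0.0134)), (400, [0.0342, -0.1344], np.float64(0.0135)), (403, [0.036, -0.1347], np.float64(0.0124)), (406, [0.0371, -0.1342], np.float64(0.0139)), (409, [0.0404, -0.1364], np.float64(0.007)), (412, [0.0422, -0.1367], np.float64(0.0059))]
[(234, [-0.0535, -0.1443], np.float64(0.0)), (238, [-0.0511, -0.1441], 
[... 2060 characters left out ...]
062)), (254, [-0.0415, -0.0344], np.float64(0.0064)), (258, [-0.0379, -0.0322], np.float64(0.0142)), (262, [-0.0361, -0.0325], np.float64(0.0131)), (266, [-0.0339, -0.0323], np.float64(0.014)), (270, [-0.0333, -0.0347], np.float64(0.0052)), (274, [-0.0309, -0.0343], np.float64(0.0069)), (388, [0.0291, -0.0346], np.float64(0.0057)), (391, [0.0306, -0.0344], np.float64(0.0064)), (394, [0.0321, -0.0344], np.float64(0.0067)), (397, [0.0326, -0.033], np.float64(0.0115)), (400, [0.0338, -0.0326], np.float64(0.0133)), (403, [0.0354, -0.0327], np.float64(0.0129)), (406, [0.0371, -0.0328], np.float64(0.0123)), (409, [0.0402, -0.0346], np.float64(0.0059)), (412, [0.0419, -0.0347], np.float64(0.0054))]
```

```bash
python3 - <<'E'
from h import *
d=dict(np.load('pics/w15.npz')); s=dict(tool_pos=d['tp'],orientation=d['to'])
print('D bore',w2c(ray(d,331,17,.030,s)));  print('held bore',w2c(ray(d,322.3,283,.0432+.0162,s)))
st();plan([*c2w(-.0,-.1445),.0138],CY,1)
E
```

```text
D bore [-0.00146403 -0.04722088]
held bore [-0.00479489 -0.1481558 ]
t 20.45 p [ 0.6157 -0.1628  0.0437] yaw 5.61 tilt [-0.0024  0.0001] F [-0.5 -0.6 -1.8] w 0.0524 q [ 0.1   0.82  0.21  1.64 -0.23  0.71  0.52]
   [0.0299 0.0037 0.003 ] [-0.0007 -0.0024 -0.0004]
```

```bash
python3 -m handwheel '0.005 0.0042 0.003 0 -0.002 0 0.05;0.005 0 0 0 0 0 0.05;0.014 0 0 0 0 0 0.05;0.005 0 0 0 0 0 0.05;0 0 0 0 0 0 0.05'
python3 - <<'E'
from h import *
s=st(); print(w2c(s['tool_pos'])); snap('wrist','w16'); 
E
```

```text
time: 21.08
tool_pos: [0.6186, -0.1558, 0.014]
orientation: [[-0.001, -0.101, 0.995], [0.002, 0.995, 0.101], [-1.0, 0.002, -0.001]]
wrist_force: [0.2, -0.2, -2.4]
gripper_width: 0.0527
t 21.07 p [ 0.6186 -0.1558  0.014 ] yaw 5.78 tilt [-0.0009  0.002 ] F [ 0.2 -0.2 -2.4] w 0.0527 q [ 0.1   0.86  0.19  1.65 -0.25  0.66  0.53]
[ 0.00066757 -0.14154188]
```

View pics/w16.png

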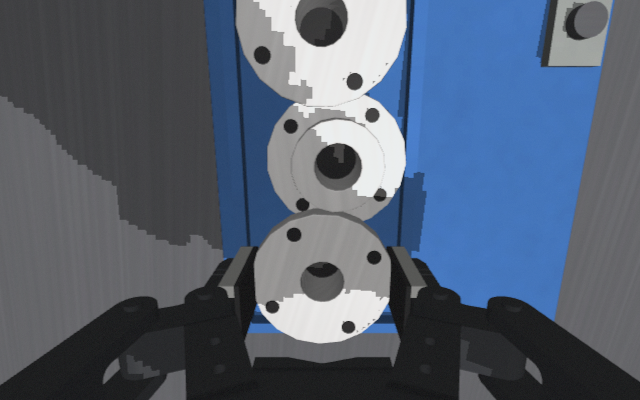

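```bash
python3 -m handwheel '0 -0.0015 0 0 0 0 0.05;0.0005 0 0 0 0 0 0.05;0 0 0 0 0 0 0.065;0 0 0 0 0 0 0.075;0 0 0 0 0 0 0.075;-0.05 0 0 0 0 0 0.08;0 -0.05 -0.0297 0 0 0 0.08;0 -0.05 -0.0297 0 0 0 0.08;0 -0.05 -0.0297 0 0 0 0.08;0 -0.05 -0.0297 0 0 0 0.08'
python3 -m handwheel '0 -0.05 -0.0297 0 0 0 0.08;0 0 0 0 0 0 0.08;0 0 0 0 0 0 0.08'
python3 - <<'E'
from h import *
s=st(); s2,im=snap('wrist','w17'); print(wblobs(im,s2,.024)); 
s2,im=snap('top','t17'); 
for t,u,v,r,P in blobs(im): print(t,round(u,1),round(v,1),round(r,1),P.round(4),w2c(P).round(4))
plan([.4955,-.4195,.0065],CY,1)
E
```

```text
time: 22.38
tool_pos: [0.5204, -0.37, 0.0639]
orientation: [[0.001, -0.101, 0.995], [0.001, 0.995, 0.101], [-1.0, 0.001, 0.001]]
wrist_force: [0.6, -0.6, 0.5]
gripper_width: 0.08
time: 22.75
tool_pos: [0.4968, -0.4206, 0.0634]
orientation: [[0.0, -0.1, 0.995], [0.003, 0.995, 0.1], [-1.0, 0.003, 0.001]]
wrist_force: [0.1, 0.4, -0.7]
gripper_width: 0.0801
t 22.75 p [ 0.4968 -0.4206  0.0634] yaw 5.77 tilt [0.0004 0.003 ] F [ 0.1  0.4 -0.7] w 0.0801 q [ 0.57  0.81  0.17  1.59 -0.18  0.77  0.92]
[(321.2, 228.4, array([ 97.4, 103.2]), array([ 0.4944, -0.4174,  0.024 ]))]
U 301.6 186.0 10.6 [0.5991 0.0818 0.007 ] [0.0047 0.0968]
D 302.7 249.3 12.4 [0.4299 0.0534 0.02  ] [-0.1665  0.0852]
D 488.6 247.8 12.4 [ 0.4984 -0.4236  0.02  ] [-0.1453 -0.3963]
U 220.2 266.1 14.3 [0.359  0.2605 0.007 ] [-0.2167  0.2982]
   [ 0.0568 -0.0007 -0.0028] [ 0.0056  0.0011 -0.0037]
```

View pics/t17.png

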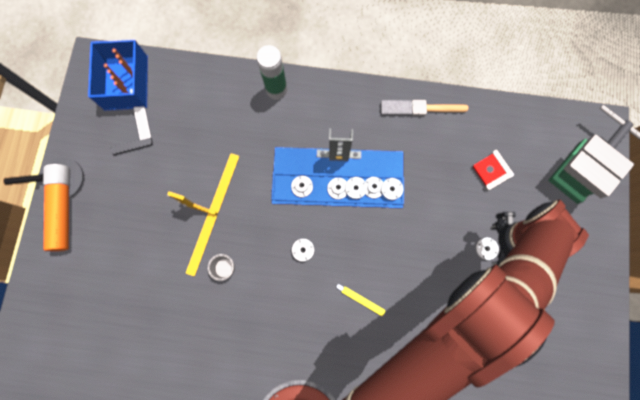

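View pics/w17.png

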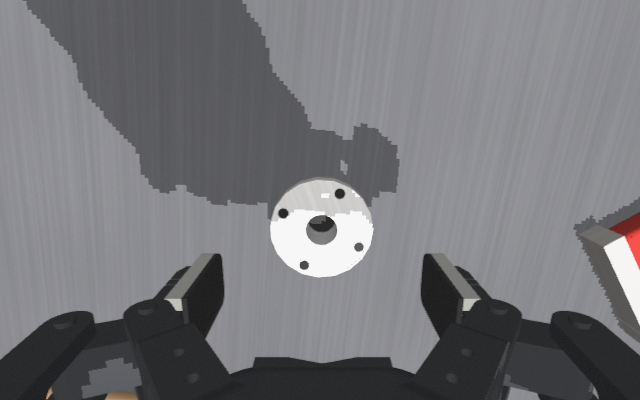

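```bash
python3 -m handwheel '0.03 0.002 -0.002 0 0 -0.003 0.08;0.021 0 0 0 0 0 0.08;0.006 0 0 0 0 0 0.08;0 0 0 0 0 0 0.05;0 0 0 0 0 0 0.05;0 0 0 0 0 0 0.05;0 0 0 0 0 0 0.05;0 0 0 0 0 0 0.05' 70
python3 - <<'E'
from h import *
s=st()
E
python3 -m handwheel '-0.02 0 0 0 0 0 0.05;-0.05 0 0 0 0 0 0.05;0 0 0 0 0 0 0.05' 80
python3 - <<'E'
from h import *
s=st(); snap('wrist','w18'); plan([*c2w(-.0,.0485),.076],CY,9)
im=cv2.imread('pics/w18.png')[220:350,250:400]; cv2.imwrite('pics/c18.png',cv2.resize(im,None,fx=4,fy=4))
E
```

```text
time: 23.85
tool_pos: [0.4952, -0.4199, 0.0077]
orientation: [[0.002, -0.101, 0.995], [-0.003, 0.995, 0.101], [-1.0, -0.003, 0.002]]
wrist_force: [0.6, -0.4, 5.9]
gripper_width: 0.0531
t 23.85 p [ 0.4952 -0.4199  0.0077] yaw 5.79 tilt [ 0.0023 -0.0027] F [ 0.6 -0.4  5.9] w 0.0531 q [ 0.58  0.88  0.15  1.62 -0.19  0.66  0.94]
time: 24.22
tool_pos: [0.4963, -0.4215, 0.0811]
orientation: [[0.007, -0.1, 0.995], [-0.007, 0.995, 0.101], [-1.0, -0.008, 0.006]]
wrist_force: [0.4, -0.5, -2.6]
gripper_width: 0.0531
t 24.23 p [ 0.4963 -0.4215  0.0811] yaw 5.77 tilt [ 0.0066 -0.0072] F [ 0.4 -0.5 -2.6] w 0.0531 q [ 0.57  0.78  0.18  1.59 -0.18  0.78  0.92]
   [0.0001 0.0489 0.0166] [0.0002 0.0002 0.0004]
   [0.0002 0.0489 0.0166] [0.0002 0.0002 0.0004]
   [0.0002 0.0489 0.0166] [0.0002 0.0002 0.0004]
   [0.0002 0.0489 0.0166] [0.0002 0.0002 0.0004]
   [0.0002 0.0489 0.0166] [0.0002 0.0002 0.0004]
   [0.0002 0.049  0.0166] [0.0002 0.0002 0.0004]
   [0.0002 0.049  0.0165] [0.0002 0.0002 0.0004]
   [0.0003 0.049  0.0165] [0.0002 0.0002 0.0004]
   [0.0003 0.049  0.0165] [0.0002 0.0002 0.0004]
```

View pics/c18.png

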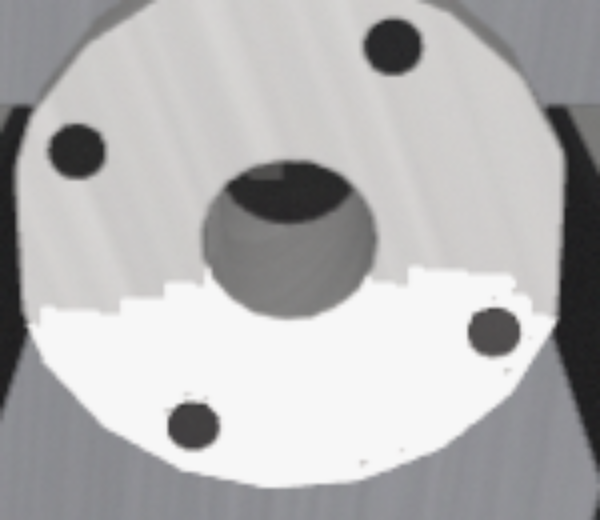

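```bash
python3 -m handwheel '0 0.0489 0.0166 0 0 0 0.05;0 0.0489 0.0166 0 0 0 0.05;0 0.0489 0.0166 0 0.001 0 0.05;0 0.0489 0.0166 0 0.001 0 0.05;0 0.0489 0.0166 0 0.001 0 0.05;0 0.0489 0.0166 0 0 0.001 0.05;0 0.0489 0.0166 0 0 0.001 0.05;0 0.0489 0.0166 0 0 0.001 0.05;0.01 0.0489 0.0166 0 0 0 0.05;0.025 0 0 0 0 0 0.05'
python3 -m handwheel '0 0 0 0 0 0 0.05;0 0 0 0 0 0 0.05'
python3 - <<'E'
from h import *
s=st(); print(w2c(s['tool_pos'])); snap('wrist','w19'); plan([*c2w(-.001,.0483),.0138],CY,1)
E
```

```text
time: 25.52
tool_pos: [0.5987, 0.0428, 0.0399]
orientation: [[-0.003, -0.112, 0.994], [0.008, 0.994, 0.112], [-1.0, 0.008, -0.002]]
wrist_force: [-0.2, -0.4, -2.9]
gripper_width: 0.0526
time: 25.78
tool_pos: [0.5979, 0.0321, 0.0409]
orientation: [[-0.005, -0.099, 0.995], [0.0, 0.995, 0.099], [-1.0, 0.001, -0.004]]
wrist_force: [0.7, -0.3, -2.0]
gripper_width: 0.0526
t 25.77 p [0.5979 0.0321 0.0409] yaw 5.66 tilt [-0.0045  0.0002] F [ 0.7 -0.3 -2. ] w 0.0526 q [-0.23  0.78  0.23  1.76 -0.27  0.64  0.26]
[-0.0014159   0.04745001]
   [ 0.0277  0.0009 -0.0001] [-0.0001 -0.0029 -0.0008]
```

View pics/w19.png

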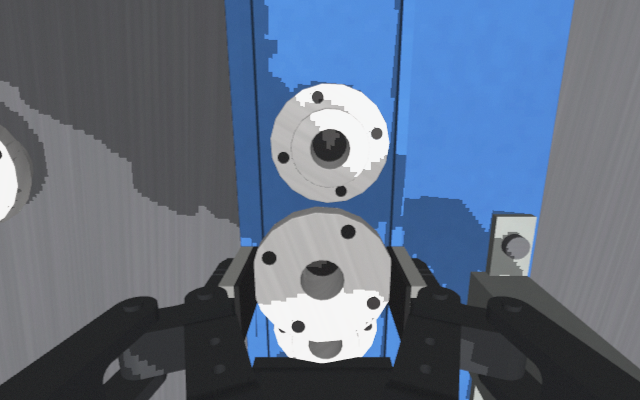

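```bash
python3 - <<'E'
from h import *
d=dict(np.load('pics/w19.npz')); s=dict(tool_pos=d['tp'],orientation=d['to'])
print('U',w2c(ray(d,330,147,.030,s)),'U0',w2c(ray(d,326,346,.030,s)),  'held bore',w2c(ray(d,322.5,280.5,d['tp'][2]+.0163,s)))
E
python3 -m handwheel '0.006 0.001 0 0 -0.003 0 0.05;0.012 0 0 0 0 0 0.05;0.008 0 0 0 0 0 0.05;0 0 0 0 0 0 0.05'
python3 - <<'E'
from h import *
s=st(); print(w2c(s['tool_pos']))
E
```

```text
U [0.00029639 0.09737354] U0 [-0.00105087 -0.00131761] held bore [-0.00274131  0.04862647]
time: 26.32
tool_pos: [0.598, 0.0348, 0.0143]
orientation: [[-0.001, -0.101, 0.995], [0.002, 0.995, 0.101], [-1.0, 0.002, -0.001]]
wrist_force: [-0.7, -0.5, -2.3]
gripper_width: 0.0528
t 26.32 p [0.598  0.0348 0.0143] yaw 5.78 tilt [-0.0013  0.0019] F [-0.7 -0.5 -2.3] w 0.0528 q [-0.22  0.82  0.21  1.77 -0.29  0.58  0.27]
[-0.00106319  0.05017462]
```

```bash
python3 -m handwheel '0.0005 -0.0015 0 0 0 0 0.05;0 0 0 0 0 0 0.05;0 0 0 0 0 0 0.065;0 0 0 0 0 0 0.075;0 0 0 0 0 0 0.075;-0.05 0 0 0 0 0 0.08;0 0.0122 -0.0556 0 0 0 0.08;0 0.0122 -0.0556 0 0 0 0.08;0 0.0122 -0.0556 0 0 0 0.08;0 0 0 0 0 0 0.08'
python3 -m handwheel '0 0 0 0 0 0 0.08'
python3 - <<'E'
from h import *
s=st(); s2,im=snap('wrist','w20'); print(wblobs(im,s2,.024)); 
s2,im=snap('top','t20'); 
for t,u,v,r,P in blobs(im): print(t,round(u,1),round(v,1),round(r,1),P.round(4),w2c(P).round(4))
plan([.429,.0535,.0065],CY,1)
E
```

```text
time: 27.58
tool_pos: [0.4221, 0.0532, 0.0646]
orientation: [[-0.009, -0.102, 0.995], [0.002, 0.995, 0.102], [-1.0, 0.003, -0.009]]
wrist_force: [1.0, 0.0, 0.2]
gripper_width: 0.0797
time: 27.7
tool_pos: [0.4305, 0.053, 0.0651]
orientation: [[0.003, -0.101, 0.995], [0.002, 0.995, 0.101], [-1.0, 0.002, 0.003]]
wrist_force: [0.1, 0.7, 0.6]
gripper_width: 0.08
t 27.7 p [0.4305 0.053  0.0651] yaw 5.8 tilt [0.0029 0.0021] F [0.1 0.7 0.6] w 0.08 q [-0.31  0.58  0.2   2.2  -0.31  0.38  0.25]
[(614.6, 297.3, array([ 83.2, 104.2]), array([0.6003, 0.0309, 0.024 ])), (317.0, 230.5, array([ 95.5, 101.6]), array([0.4261, 0.0541, 0.024 ])), (608.3, 204.2, array([66.4, 95.9]), array([0.5796, 0.0846, 0.024 ]))]
U 220.0 265.5 14.2 [0.3605 0.2612 0.007 ] [-0.2152  0.2989]
   [ 0.0584  0.0008 -0.0024] [ 0.0021  0.0033 -0.0017]
```

View pics/t20.png

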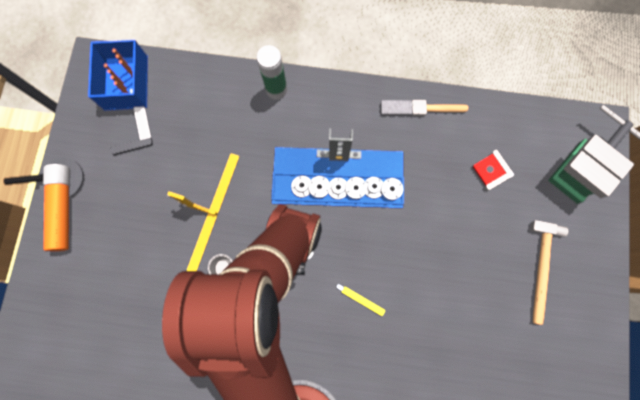

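View pics/w20.png

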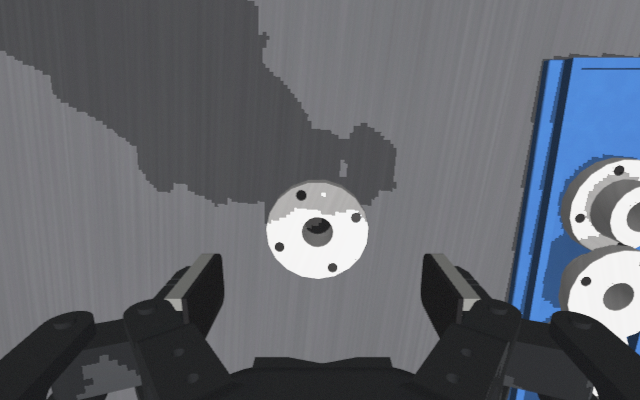

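```bash
python3 -m handwheel '0.03 0.0008 -0.0025 0 0.003 -0.002 0.08;0.021 0 0 0 0 0 0.08;0.007 0 0 0 0 0 0.08;0 0 0 0 0 0 0.05;0 0 0 0 0 0 0.05;0 0 0 0 0 0 0.05;0 0 0 0 0 0 0.05;0 0 0 0 0 0 0.05' 70
python3 - <<'E'
from h import *
s=st()
E
python3 -m handwheel '-0.02 0 0 0 0 0 0.05;-0.05 0 0 0 0 0 0.05;0 0 0 0 0 0 0.05' 80
python3 - <<'E'
from h import *
s=st(); snap('wrist','w21'); plan([*c2w(-.0,.1455),.076],CY,4)
im=cv2.imread('pics/w21.png')[220:350,250:400]; cv2.imwrite('pics/c21.png',cv2.resize(im,None,fx=4,fy=4))
E
```

```text
time: 28.8
tool_pos: [0.4273, 0.0534, 0.0076]
orientation: [[-0.0, -0.101, 0.995], [-0.0, 0.995, 0.101], [-1.0, -0.0, -0.0]]
wrist_force: [0.4, -1.2, 5.9]
gripper_width: 0.0533
t 28.8 p [0.4273 0.0534 0.0076] yaw 5.77 tilt [-0.0002 -0.0002] F [ 0.4 -1.2  5.9] w 0.0533 q [-0.25  0.7   0.12  2.24 -0.35  0.22  0.28]
time: 29.18
tool_pos: [0.4283, 0.0539, 0.0791]
orientation: [[0.004, -0.101, 0.995], [0.001, 0.995, 0.101], [-1.0, 0.0, 0.004]]
wrist_force: [0.4, 0.7, -3.1]
gripper_width: 0.0526
t 29.18 p [0.4283 0.0539 0.0791] yaw 5.81 tilt [0.0035 0.0006] F [ 0.4  0.7 -3.1] w 0.0526 q [-0.34  0.55  0.23  2.2  -0.31  0.41  0.24]
   [0.0004 0.0148 0.0424] [ 0.0008  0.     -0.0001]
   [0.0004 0.0148 0.0424] [ 0.0008  0.     -0.0001]
   [0.0004 0.0148 0.0423] [ 0.0008  0.     -0.0001]
   [0.0004 0.0148 0.0423] [ 0.0008  0.     -0.0001]
```

View pics/c21.png

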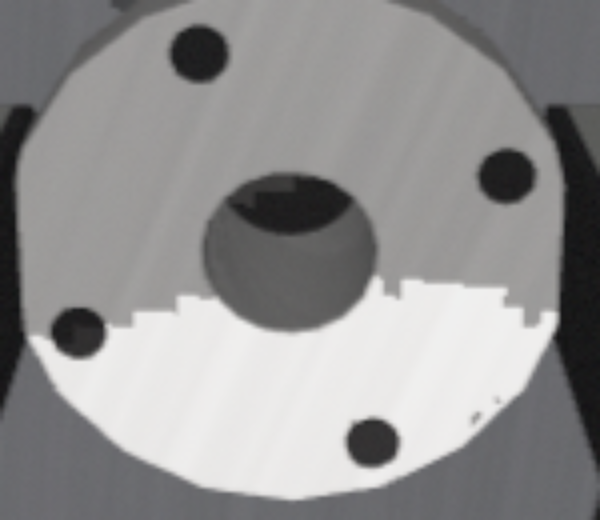

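```bash
python3 -m handwheel '0 0.0148 0.0424 0 0 0 0.05;0 0.0148 0.0424 0 0 0 0.05;0 0.0148 0.0424 0 0 0 0.05;0.01 0.0148 0.0424 0 0 0 0.05;0.022 0 0 0 0 0 0.05;0 0 0 0 0 0 0.05;0 0 0 0 0 0 0.05'
python3 - <<'E'
from h import *
s=st(); print(w2c(s['tool_pos'])); plan([*c2w(-.001,.1455),.0138],CY,1)
E
```

```text
time: 30.1
tool_pos: [0.588, 0.1288, 0.0433]
orientation: [[-0.005, -0.1, 0.995], [-0.001, 0.995, 0.1], [-1.0, -0.0, -0.005]]
wrist_force: [-0.0, -0.7, -2.4]
gripper_width: 0.053
t 30.1 p [0.588  0.1288 0.0433] yaw 5.74 tilt [-0.0053 -0.001 ] F [-0.  -0.7 -2.4] w 0.053 q [-0.41  0.79  0.26  1.74 -0.31  0.66  0.13]
[-0.00173641  0.14471503]
   [0.0295 0.0008 0.0009] [ 0.0016 -0.0054  0.0005]
```

```bash
python3 -m handwheel '0.007 0.001 0.001 0 -0.005 0 0.05;0.013 0 0 0 0 0 0.05;0.008 0 0 0 0 0 0.05;0 0 0 0 0 0 0.05;0.001 0 0 0 0 0 0.05;0 0 0 0 0 0 0.065;0 0 0 0 0 0 0.075;0 0 0 0 0 0 0.075;-0.05 0 0 0 0 0 0.075;-0.06 0 0 0 0 0 0.075'
python3 - <<'E'
from h import *
s=st(); snap('wrist','w22'); snap('top','t22')
c=cv2.imread('pics/t22.png')[120:290,150:480]; cv2.imwrite('pics/c22.png',cv2.resize(c,None,fx=2.4,fy=2.4,interpolation=cv2.INTER_CUBIC))
E
```

```text
time: 31.35
tool_pos: [0.5889, 0.1305, 0.1253]
orientation: [[-0.001, -0.101, 0.995], [-0.001, 0.995, 0.101], [-1.0, -0.001, -0.001]]
wrist_force: [0.8, 0.5, -0.3]
gripper_width: 0.0753
t 31.35 p [0.5889 0.1305 0.1253] yaw 5.79 tilt [-0.0009 -0.0007] F [ 0.8  0.5 -0.3] w 0.0753 q [-0.45  0.68  0.31  1.69 -0.27  0.82  0.09]
```

View pics/c22.png

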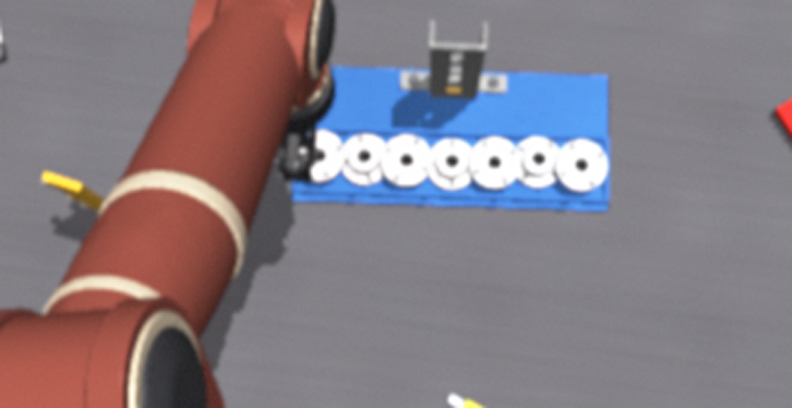

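View pics/w22.png

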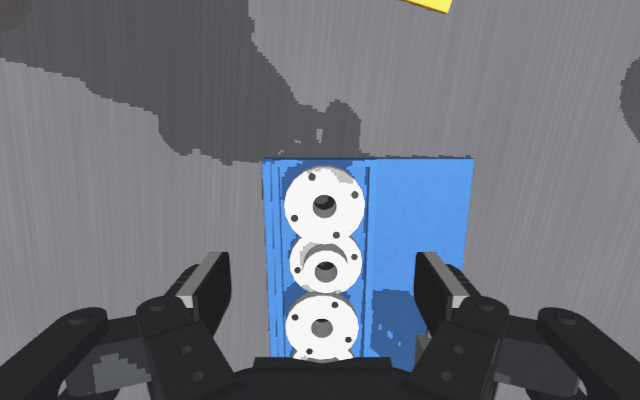

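```bash
python3 - <<'E'
from h import *
s=st(); plan([.497,.335,.25],np.radians(-13),6)
E
```

```text
t 31.45 p [0.5949 0.1308 0.1324] yaw 5.77 tilt [0.0169 0.003 ] F [1.3 0.1 0.6] w 0.0751 q [-0.45  0.67  0.32  1.68 -0.27  0.81  0.09]
   [-0.0198  0.0355 -0.0125] [ 0.0546  0.0028 -0.0007]
   [-0.0198  0.0348 -0.0144] [ 0.0546  0.0028 -0.0007]
   [-0.0197  0.0339 -0.0164] [ 0.0546  0.0028 -0.0007]
   [-0.0197  0.033  -0.0183] [ 0.0546  0.0028 -0.0007]
   [-0.0197  0.0319 -0.0201] [ 0.0546  0.0028 -0.0007]
   [-0.0196  0.0307 -0.0219] [ 0.0546  0.0028 -0.0007]
```

```bash
python3 -m handwheel '-0.06 0 0 0 0 0 0.075;-0.05 0.0355 -0.0125 0.0546 0 0 0.06;0 0.0348 -0.0144 0.0546 0 0 0.05;0 0.0339 -0.0164 0.0546 0 0 0.045;0 0.033 -0.0183 0.0546 0 0 0.045;0 0.0319 -0.0201 0.0546 0 0 0.045;0 0.0307 -0.0219 0.0546 0 0 0.045;0 0 0 0 0 0 0.045;0 0 0 0 0 0 0.045'
python3 - <<'E'
from h import *
s=st(); snap('wrist','w23'); snap('top','t23')
E
```

```text
time: 32.58
tool_pos: [0.493, 0.3338, 0.2348]
orientation: [[0.002, 0.225, 0.974], [-0.001, 0.974, -0.225], [-1.0, -0.0, 0.003]]
wrist_force: [-0.2, -1.8, 0.6]
gripper_width: 0.0449
t 32.58 p [0.493  0.3338 0.2348] yaw -13.0 tilt [ 0.0024 -0.001 ] F [-0.2 -1.8  0.6] w 0.0449 q [-0.91  0.56  0.45  1.6  -0.27  1.05 -0.61]
```

View pics/w23.png

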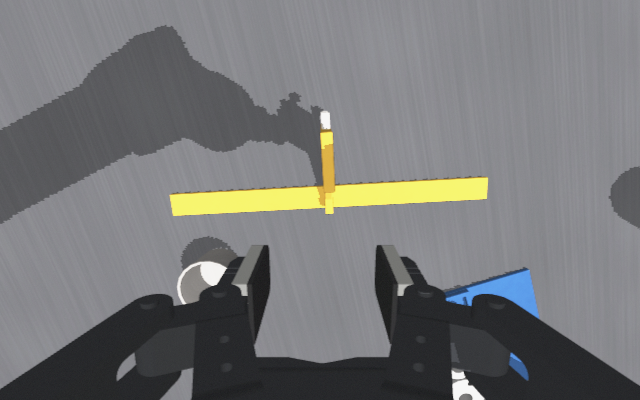

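View pics/t23.png

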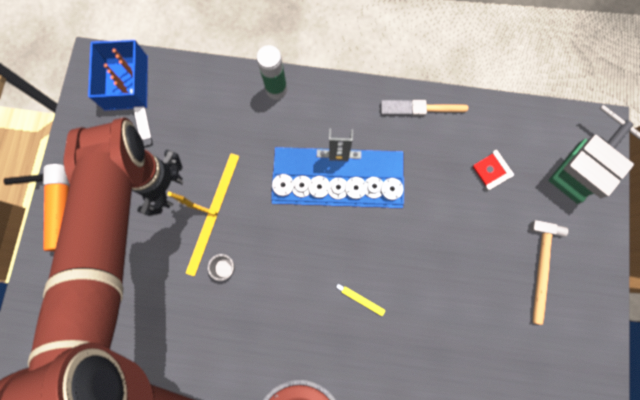

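```bash
python3 - <<'E'
from h import *
d=dict(np.load('pics/w23.npz')); s=dict(tool_pos=d['tp'],orientation=d['to']); w=cloud(d,s)
hsv=cv2.cvtColor(d['color'],cv2.COLOR_RGB2HSV)
y=(hsv[...,0]>15)&(hsv[...,0]<34)&(hsv[...,1]>100); y[250:]=0
P=w[y]; 
bar=P[(P[:,2]<.012)]; vx,vy,x0,y0=cv2.fitLine(bar[:,:2].astype(np.float32),cv2.DIST_HUBER,0,.01,.01).ravel(); print('bar yaw',np.degrees(np.arctan2(vy,vx)),x0,y0,cv2.minAreaRect(bar[:,:2].astype(np.float32)),np.median(bar[:,2]))
top=(w[...,2]>.135)&(w[...,2]<.16)&(hsv[...,1]>60); top[250:]=0
T=w[top]; print(len(T),np.median(T[:,2]),cv2.minAreaRect(T[:,:2].astype(np.float32)),cv2.fitLine(T[:,:2].astype(np.float32),2,0,.01,.01).ravel())
print(np.argwhere(top).min(0),np.argwhere(top).max(0))
for v in (114,118,124,128,132,140,150,170,185,190,195): print(v,w[v,326].round(4),hsv[v,326],hsv[v,320:334,1])
E
```

```text
bar yaw -9.81208 0.49281317 0.3067473 ((0.49554359912872314, 0.3294598162174225), (0.08843816071748734, 0.34286072850227356), 77.5899429321289) 0.0060181665026892706
745 0.14603772702332485 ((0.5019820332527161, 0.36317700147628784), (0.039871346205472946, 0.007931645959615707), 80.10317993164062) [0.16738401 0.98589176 0.50210565 0.36390918]
[131 321] [192 335]
114 [0.5078 0.3929 0.1154] [  0   1 247] [5 3 1 1 1 1 1 1 1 6 9 9 9 9]
118 [0.5072 0.3901 0.1149] [  0   1 247] [ 6  4  1  1  1  1  1  1  1  4 11  7 11  9]
124 [0.5062 0.3861 0.1155] [  0   1 247] [55 38 10  5  1  1  1  1  1  3  4 10  9  9]
128 [nan nan nan] [ 18  17 182] [81 88 35 18 10 10 17 10  2 14 50  7 11  9]
132 [0.5051 0.3826 0.1454] [ 23 170 232] [125 176 175 174 173 171 170 166 162 159 157 163 116   7]
140 [0.504  0.3777 0.1452] [ 30 140 247] [118 160 145 142 142 141 140 140 139 140 139 140 146  64]
150 [0.5026 0.3715 0.1456] [ 21 172 222] [  8 138 174 173 174 173 172 173 172 173 173 173 176  95]
170 [0.4996 0.3586 0.1449] [ 21 173 221] [ 11   3 140 173 173 173 173 173 174 172 172 174 173 176]
185 [0.4975 0.3491 0.1466] [ 21 174 220] [ 82 102 121 156 174 175 174 173 174 173 172 173 173 174]
190 [0.4967 0.3459 0.1469] [ 22 173 222] [173 174 173 175 175 172 173 173 175 174 173 175 174 174]
195 [0.4913 0.3159 0.0374] [ 26 161 246] [173 174 174 174 173 169 161 160 160 159 160 153 142 142]
```

```bash
python3 - <<'E'
from h import *
s=st(); plan([.5006,.3553,.165],np.radians(-9.8),2)
E
```

```text
t 32.67 p [0.4937 0.3329 0.235 ] yaw -13.14 tilt [ 0.0027 -0.0008] F [ 0.7 -0.6 -0.5] w 0.0451 q [-0.91  0.56  0.45  1.6  -0.27  1.05 -0.61]
   [0.035  0.0117 0.0007] [-0.0291  0.0014  0.0001]
   [0.035  0.0117 0.0011] [-0.0291  0.0014  0.0001]
```

```bash
python3 -m handwheel '0.035 0.0117 0.0007 -0.029 0.001 0 0.045;0.035 0.0117 0.0011 -0.029 0.001 0 0.045;0 0 0 0 0 0 0.045;0 0 0 0 0 0 0.045'
python3 - <<'E'
from h import *
s=st(); snap('wrist','w24'); plan([.5006,.3553,.116],np.radians(-9.8),1)
E
```

```text
time: 33.17
tool_pos: [0.5008, 0.3562, 0.1662]
orientation: [[0.002, 0.17, 0.985], [0.001, 0.985, -0.17], [-1.0, 0.001, 0.002]]
wrist_force: [0.3, 0.1, -0.1]
gripper_width: 0.0448
t 33.17 p [0.5008 0.3562 0.1662] yaw -9.79 tilt [0.0021 0.0007] F [ 0.3  0.1 -0.1] w 0.0448 q [-0.89  0.65  0.4   1.62 -0.3   0.93 -0.55]
   [ 0.0507 -0.0012 -0.0004] [ 0.0003  0.0026 -0.002 ]
```

View pics/w24.png

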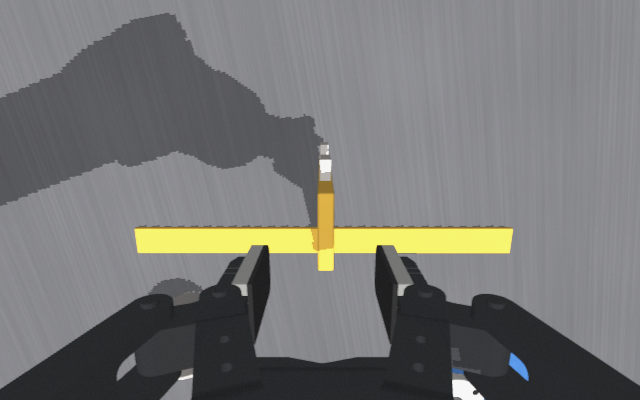

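```bash
python3 -m handwheel '0.03 0 0.001 0 0.002 0 0.045;0.02 0 0 0 0 0 0.045;0 0 0 0 0 0 0.045;0 0 0 0 0 0 0;0 0 0 0 0 0 0;0 0 0 0 0 0 0;0 0 0 0 0 0 0;0 0 0 0 0 0 0' 115
python3 -m handwheel '0 0 0 0 0 0 0;-0.015 0 0 0 0 0 0;0 0 0 0 0 0 0;0 0 0 0 0 0 0'
python3 - <<'E'
from h import *
s=st(); snap('wrist','w25'); snap('side','s25');s=st();
E
```

```text
time: 34.22
tool_pos: [0.502, 0.3577, 0.1169]
orientation: [[0.002, 0.168, 0.986], [0.003, 0.986, -0.168], [-1.0, 0.003, 0.001]]
wrist_force: [1.0, 0.5, 6.4]
gripper_width: 0.0061
time: 34.72
tool_pos: [0.4995, 0.357, 0.129]
orientation: [[-0.004, 0.168, 0.986], [-0.0, 0.986, -0.168], [-1.0, -0.001, -0.004]]
wrist_force: [-0.8, 0.3, -6.7]
gripper_width: 0.0063
t 34.73 p [0.4995 0.357  0.129 ] yaw -9.65 tilt [-0.0041 -0.0001] F [-0.8  0.3 -6.7] w 0.0063 q [-0.88  0.7   0.38  1.66 -0.33  0.86 -0.53]
t 34.83 p [0.4996 0.3569 0.1289] yaw -9.65 tilt [-0.004  -0.0003] F [ 0.5 -0.2 -6.7] w 0.006 q [-0.88  0.7   0.38  1.66 -0.33  0.86 -0.53]
```

View pics/w25.png

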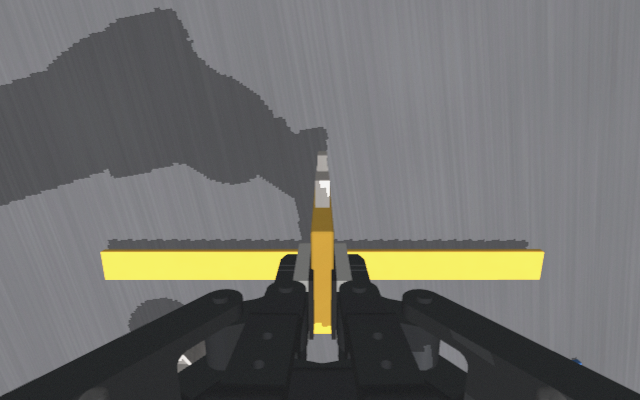

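View pics/s25.png

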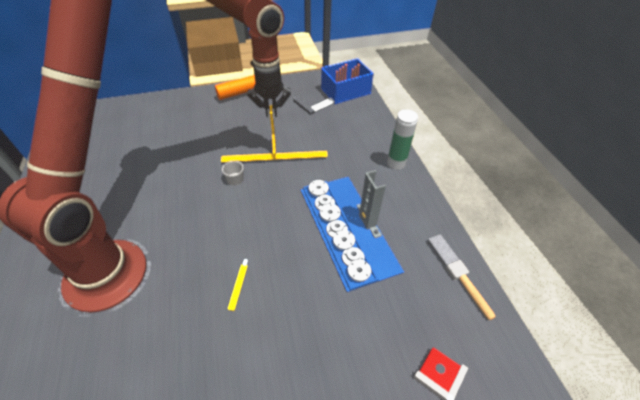

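```bash
python3 - <<'E'
from h import *
d=dict(np.load('pics/w25.npz')); s=dict(tool_pos=d['tp'],orientation=d['to']); w=cloud(d,s)
p=(w-d['tp'])@d['to']
for v in (233,240,255,270,285,300,320): print(v,p[v,322].round(4),w[v,322,2].round(4))
for u in(110,200,260,380,450,535): print('bar',u,p[266,u].round(4), w[266,u,2].round(4))
s=st(); plan([*c2w(.010,0),.212],CY-np.pi/2,9)
E
```

```text
233 [-0.03    0.0253 -0.0018] 0.159
240 [-0.0295  0.0226 -0.0018] 0.1585
255 [-0.0288  0.0168 -0.0018] 0.1579
270 [-0.0292  0.0114 -0.0018] 0.1582
285 [-0.0291  0.0056 -0.0018] 0.1582
300 [-0.03    0.0002 -0.0018] 0.159
320 [-0.0292 -0.0083 -0.0018] 0.1582
bar 110 [ 0.1098 -0.0524 -0.1651] 0.02
bar 200 [ 0.1099 -0.0524 -0.0959] 0.0196
bar 260 [ 0.111  -0.0529 -0.0499] 0.0183
bar 380 [ 0.1108 -0.0527  0.0428] 0.0181
bar 450 [ 0.1117 -0.053   0.0972] 0.017
bar 535 [ 0.1109 -0.0526  0.1625] 0.0175
t 34.83 p [0.4996 0.3569 0.1289] yaw -9.65 tilt [-0.004  -0.0003] F [ 0.5 -0.2 -6.7] w 0.006 q [-0.88  0.7   0.38  1.66 -0.33  0.86 -0.53]
   [-0.0093 -0.0385  0.0194] [ 0.1449 -0.0003  0.0004]
   [-0.0093 -0.0353  0.0248] [ 0.1449 -0.0003  0.0004]
   [-0.0093 -0.0314  0.0296] [ 0.1449 -0.0003  0.0004]
   [-0.0093 -0.0268  0.0338] [ 0.1449 -0.0003  0.0004]
   [-0.0093 -0.0216  0.0373] [ 0.1449 -0.0003  0.0004]
   [-0.0093 -0.016   0.0401] [ 0.1449 -0.0003  0.0004]
   [-0.0093 -0.01    0.0419] [ 0.1449 -0.0003  0.0004]
   [-0.0093 -0.0039  0.043 ] [ 0.1449 -0.0003  0.0004]
   [-0.0092  0.0024  0.0431] [ 0.1449 -0.0003  0.0004]
```

```bash
python3 -m handwheel '-0.04 0 0 0 0 0 0;-0.044 0 0 0 0 0 0;0 -0.0385 0.0194 0.1449 0 0 0;0 -0.0353 0.0248 0.1449 0 0 0;0 -0.0314 0.0296 0.1449 0 0 0;0 -0.0268 0.0338 0.1449 0 0 0;0 -0.0216 0.0373 0.1449 0 0 0;0 -0.016 0.0401 0.1449 0 0 0;0 -0.01 0.0419 0.1449 0 0 0;0 -0.0039 0.043 0.1449 0 0 0'
python3 -m handwheel '0 0.0024 0.0431 0.1449 0 0 0;0 0 0 0 0 0 0;0 0 0 0 0 0 0;0 0 0 0 0 0 0'
python3 - <<'E'
from h import *
s=st(); print(w2c(s['tool_pos'])); snap('wrist','w26'); snap('side','s26')
E
```

```text
time: 36.08
tool_pos: [0.6018, 0.0264, 0.2128]
orientation: [[-0.003, 0.972, 0.237], [0.001, 0.237, -0.972], [-1.0, -0.003, -0.002]]
wrist_force: [-0.0, -0.2, -6.8]
gripper_width: 0.0065
time: 36.58
tool_pos: [0.6144, -0.012, 0.2127]
orientation: [[-0.003, 0.995, 0.101], [0.003, 0.101, -0.995], [-1.0, -0.003, -0.003]]
wrist_force: [-0.2, 0.2, -7.0]
gripper_width: 0.0061
t 36.58 p [ 0.6144 -0.012   0.2127] yaw -84.21 tilt [-0.0032  0.0025] F [-0.2  0.2 -7. ] w 0.0061 q [-0.44  0.68  0.76  1.57 -0.51  1.1  -1.03]
[0.01060421 0.00200049]
```

View pics/w26.png

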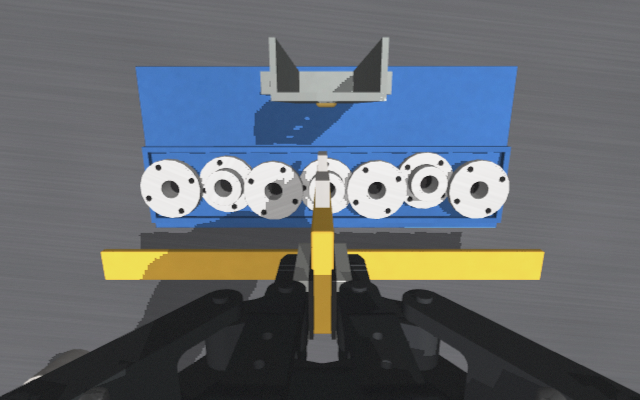

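View pics/s26.png

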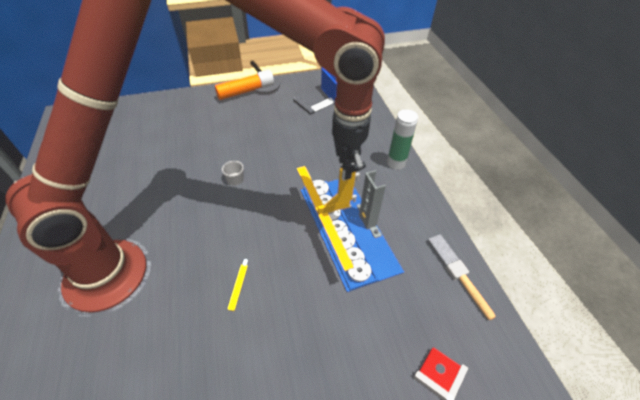

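```bash
python3 - <<'E'
from h import *
d=dict(np.load('pics/w26.npz')); s=dict(tool_pos=d['tp'],orientation=d['to']); w=cloud(d,s)
for u,v in((171,189),(224,187),(275,191),(377,190),(429.5,184),(479,189)): print('flange',w2c(ray(d,u,v,.030,s)).round(4))
# upright front face & edges
up=(w[...,2]>.165)&(w[...,2]<.185); up[150:]=0
P=np.array([w2c(q) for q in w[up]]); print(len(P),'x',np.percentile(P[:,0],[0,1,5,50]).round(4),'y',P[:,1].min(),P[:,1].max(),np.argwhere(up).min(0),np.argwhere(up).max(0))
f=P[P[:,0]<np.percentile(P[:,0],1)+.004]; print('front strip y',f[:,1].min(),f[:,1].max(),f[:,0].min())
for r in(96,98,100,102): print(r,[ (u,w2c(w[r,u]).round(4).tolist(),w[r,u,2].round(3)) for u in(280,300,350,380)])
# left/right edges rows 50-90
for r in(60,80,92):
    us=np.where(up[r])[0]; a,b=us.min()-.5,us.max()+.5; print(r,a,b,w2c(ray(d,a,r,.178,s)),w2c(ray(d,b,r,.178,s)))
# heel
p=(w-d['tp'])@d['to']
h=(np.abs(p[...,0]+.0292)<.004)&(np.abs(p[...,2])<.012); H=np.array([w2c(q) for q in w[h]]);A=np.argwhere(h); A=A[A[:,0]>231]; print('heel',cv2.minAreaRect(H.astype(np.float32)),A.min(0),A.max(0))
for r in(240,280,320):
    us=np.where(h[r])[0]; a,b=us.min()-.5,us.max()+.5; print(r,a,b,w2c(ray(d,a,r,d['tp'][2]+.0292,s)),w2c(ray(d,b,r,d['tp'][2]+.0292,s)))
g=d['color'][165:182,310:335].astype(int).sum(-1)
for r in (160,170): print(d['color'][r,312:334].sum(-1), w[r,322])
E
```

```text
flange [-0.0013  0.1452]
flange [0.0008 0.0954]
flange [-0.0028  0.0478]
flange [-0.0015 -0.0476]
flange [ 0.0044 -0.0962]
flange [-0.0002 -0.1427]
2194 x [0.0769 0.0769 0.0773 0.081 ] y -0.027271869212265067 0.02798931909293295 [ 37 269] [101 389]
front strip y -0.027132744063390116 0.027873573828110617 0.07687022492870813
96 [(280, [0.0791, 0.0234], np.float64(0.178)), (300, [0.0791, 0.014], np.float64(0.178)), (350, [0.0792, -0.0098], np.float64(0.179)), (380, [0.0792, -0.0241], np.float64(0.178))]
98 [(280, [0.0782, 0.0235], np.float64(0.178)), (300, [0.0782, 0.014], np.float64(0.177)), (350, [0.0783, -0.0099], np.float64(0.178)), (380, [0.0783, -0.024], np.float64(0.179))]
100 [(280, [0.0772, 0.0234], np.float64(0.179)), (300, [0.0773, 0.0139], np.float64(0.179)), (350, [0.0774, -0.0099], np.float64(0.178)), (380, [0.0774, -0.0242], np.float64(0.178))]
102 [(280, [0.0776, 0.0436], np.float64(0.007)), (300, [0.0768, 0.0179], np.float64(0.116)), (350, [0.077, -0.0146], np.float64(0.112)), (380, [0.0779, -0.0505], np.float64(0.006))]
60 269.5 388.5 [0.09509938 0.02789747] [ 0.09524463 -0.02732787]
80 270.5 387.5 [0.08629602 0.02774068] [ 0.08645068 -0.02731493]
92 270.5 386.5 [0.08089413 0.02792953] [ 0.08105481 -0.02711738]
heel ((0.01426708698272705, 0.0027511324733495712), (0.022365083917975426, 0.0389302559196949), 67.23672485351562) [232 292] [333 359]
240 310.5 334.5 [0.03087627 0.00698236] [ 0.03091239 -0.00114727]
280 313.5 331.5 [0.01594924 0.00601459] [ 0.0159802  -0.00028066]
320 313.5 331.5 [1.51333422e-05 6.06651130e-03] [ 5.04312973e-05 -4.40039303e-04]
[391 387 368 365 413 528 645 664 665 664 667 668 672 671 678 704 718 719
 717 717 719 716] [ 0.64505187 -0.00739029  0.13135743]
[714 712 712 712 672 579 612 646 648 644 645 648 649 649 649 582 462 479
 613 687 694 699] [ 0.6388444  -0.00802598  0.1320852 ]
```

```bash
python3 -m handwheel '0.02 0 0.0026 0.002 0 0 0;0.0245 0 0 0 0 0 0;0 0 0 0 0 0 0;0 0 0 0 0 0 0;0 0 0 0 0 0 0'
python3 - <<'E'
from h import *
s=st(); print(w2c(s['tool_pos'])); s,d=snap('wrist','w27'); snap('side','s27')
w=cloud(d,s)
up=(w[...,2]>.165)&(w[...,2]<.185); up[150:]=0; 
for r in(20,30,40,50,60):
    us=np.where(up[r])[0]
    if len(us): a,b=us.min()-.5,us.max()+.5; print(r,a,b,w2c(ray(d,a,r,.178,s)),w2c(ray(d,b,r,.178,s)))
p=(w-s['tool_pos'])@np.array(s['orientation'])
h=(np.abs(p[...,0]+.0292)<.004)&(np.abs(p[...,2])<.012)
for r in(236,240,244):
    us=np.where(h[r])[0]; a,b=us.min()-.5,us.max()+.5; print(r,a,b,w2c(ray(d,a,r,s['tool_pos'][2]+.0292,s)),w2c(ray(d,b,r,s['tool_pos'][2]+.0292,s)))
print(p[236,322],p[320,322])
E
```

```text
time: 37.3
tool_pos: [0.6157, -0.0168, 0.1703]
orientation: [[0.001, 0.995, 0.096], [0.0, 0.096, -0.995], [-1.0, 0.001, -0.0]]
wrist_force: [0.3, -0.3, -6.0]
gripper_width: 0.0061
t 37.3 p [ 0.6157 -0.0168  0.1703] yaw -84.47 tilt [0.0008 0.0004] F [ 0.3 -0.3 -6. ] w 0.0061 q [-0.42  0.72  0.73  1.62 -0.55  1.02 -0.99]
[ 0.0114615 -0.0029224]
20 235.5 395.5 [0.10413317 0.02784699] [ 0.10403766 -0.02725175]
30 235.5 394.5 [0.10097645 0.02805035] [ 0.10088235 -0.02706897]
40 236.5 394.5 [0.09777679 0.0279073 ] [ 0.09768412 -0.02723256]
50 237.5 393.5 [0.09453393 0.02776231] [ 0.09444329 -0.02704718]
60 237.5 393.5 [0.09124757 0.02796925] [ 0.09115782 -0.02721285]
236 310.5 334.5 [0.03305585 0.00202113] [ 0.03304712 -0.00608925]
240 310.5 334.5 [0.03161531 0.00203537] [ 0.03160667 -0.00610013]
244 310.5 334.5 [0.03016581 0.0020497 ] [ 0.03015726 -0.00611108]
[-0.02972803  0.02181478 -0.00111345] [-0.02921141 -0.01063547 -0.00109416]
```

View pics/w27.png

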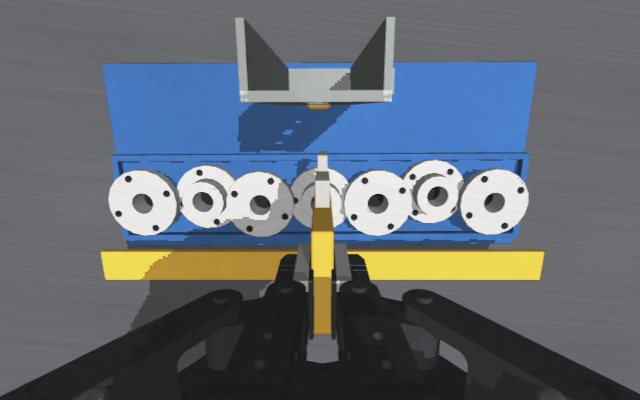

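View pics/s27.png

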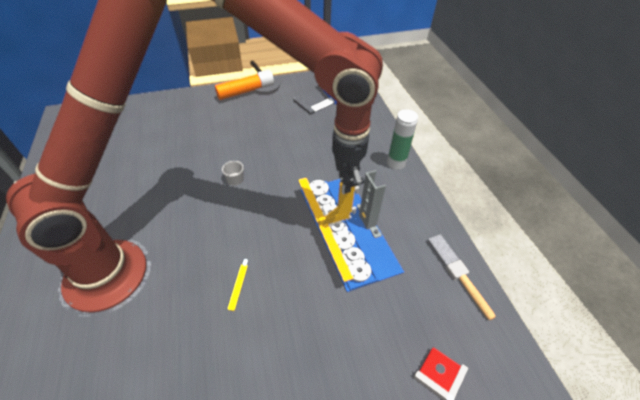

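```bash
cat >> h.py <<'E'
def align(fn):
    s,d=snap('wrist',fn); st(); w=cloud(d,s); tp=np.array(s['tool_pos'])
    up=(w[...,2]>.165)&(w[...,2]<.185); up[150:]=0; c=[]
    for r in range(20,60,4):
        us=np.where(up[r])[0]
        if len(us)>2: c.append((w2c(ray(d,us.min()-.5,r,.178,s))[1]+w2c(ray(d,us.max()+.5,r,.178,s))[1])/2)
    p=(w-tp)@np.array(s['orientation']); h=(np.abs(p[...,0]+.0292)<.004)&(np.abs(p[...,2])<.012); k=[]
    for r in range(234,246):
        us=np.where(h[r])[0]
        if len(us)>2: k.append((w2c(ray(d,us.min()-.5,r,tp[2]+.0292,s))[1]+w2c(ray(d,us.max()+.5,r,tp[2]+.0292,s))[1])/2)
    q=[w2c(x)[0] for x in w[up]]
    print('tcp c',w2c(tp).round(4),'keeper z',round(tp[2]-.1168,4),'upright y',np.round([np.median(c),np.std(c)],4) if c else None,'heel y',np.round([np.median(k),np.std(k)],4),'upright front',np.percentile(q,1) if q else None,'back face',w2c(tp)[0]+.0255)
E
python3 -m handwheel '0.003 0 -0.0023 0 0 0 0;0 0 0 0 0 0 0;0 0 0 0 0 0 0;0 0 0 0 0 0 0'
python3 - <<'E'
from h import *
align('w28')
E
python3 -m handwheel '0 0 0 0 0 0 0;0 0 0 0 0 0 0'
python3 - <<'E'
from h import *
align('w29')
E
```

```text
time: 37.9
tool_pos: [0.6146, -0.0144, 0.1659]
orientation: [[-0.002, 0.995, 0.096], [0.001, 0.096, -0.995], [-1.0, -0.002, -0.001]]
wrist_force: [0.6, 1.1, -6.2]
gripper_width: 0.0061
t 37.95 p [ 0.6146 -0.0144  0.1659] yaw -84.5 tilt [-0.0019  0.0007] F [ 0.5  0.3 -6.2] w 0.0063 q [-0.43  0.73  0.73  1.62 -0.55  1.01 -0.99]
tcp c [ 0.0106 -0.0004] keeper z 0.0491 upright y [0.0004 0.0001] heel y [0.0004 0.    ] upright front 0.0770451693093821 back face 0.03609371903472369
time: 38.2
tool_pos: [0.6145, -0.0143, 0.1659]
orientation: [[-0.002, 0.995, 0.096], [0.001, 0.096, -0.995], [-1.0, -0.002, -0.001]]
wrist_force: [0.3, -0.8, -6.3]
gripper_width: 0.006
t 38.25 p [ 0.6146 -0.0143  0.1659] yaw -84.49 tilt [-0.002   0.0009] F [-0.5  0.3 -6.9] w 0.006 q [-0.43  0.73  0.73  1.62 -0.55  1.01 -0.99]
tcp c [ 0.0106 -0.0003] keeper z 0.0491 upright y [0.0004 0.0001] heel y [0.0005 0.    ] upright front 0.07703151232396277 back face 0.03606772324439106
```

```bash
python3 -m handwheel '-0.001 0.01 0 0 0 0 0;0 0.01 0 0 0 0 0;0 0.005 0 0 0 0 0;0 0 0 0 0 0 0;0 0 0 0 0 0 0;0 0 0 0 0 0 0'
python3 - <<'E'
from h import *
align('w30'); c=cv2.imread('pics/w30.png'); 
E
```

```text
time: 39.0
tool_pos: [0.6391, -0.012, 0.1668]
orientation: [[-0.002, 0.995, 0.096], [0.001, 0.096, -0.995], [-1.0, -0.002, -0.001]]
wrist_force: [-0.2, -0.4, -6.3]
gripper_width: 0.0057
t 39.05 p [ 0.6392 -0.0119  0.1668] yaw -84.51 tilt [-0.0022  0.001 ] F [-0.1  0.4 -6.5] w 0.0062 q [-0.41  0.76  0.73  1.55 -0.56  1.05 -1.01]
tcp c [ 0.0352 -0.0004] keeper z 0.05 upright y None heel y [0.0004 0.    ] upright front 0.08376573086240911 back face 0.06074468034715602
```

View pics/w30.png

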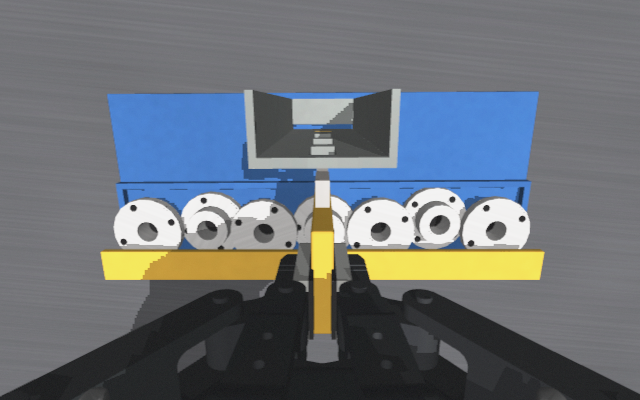

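```bash
python3 -m handwheel '0 0.005 0 0 0 0 0;0 0.004 0 0 0 0 0;0 0 0 0 0 0 0;0 0 0 0 0 0 0'
python3 -m handwheel '0 0.003 0 0 0 0 0;0 0.002 0 0 0 0 0;0 0 0 0 0 0 0;0 0 0 0 0 0 0'
python3 - <<'E'
from h import *
align('w31')
E
```

```text
time: 39.55
tool_pos: [0.6483, -0.0111, 0.1666]
orientation: [[-0.002, 0.995, 0.096], [0.001, 0.096, -0.995], [-1.0, -0.002, -0.001]]
wrist_force: [-0.3, -0.3, -6.4]
gripper_width: 0.0061
time: 40.05
tool_pos: [0.6533, -0.0106, 0.1667]
orientation: [[-0.002, 0.995, 0.096], [0.001, 0.096, -0.995], [-1.0, -0.002, -0.001]]
wrist_force: [-0.0, -0.1, -6.3]
gripper_width: 0.0064
t 40.1 p [ 0.6533 -0.0106  0.1667] yaw -84.5 tilt [-0.0022  0.0009] F [ 0.8  0.1 -6. ] w 0.006 q [-0.4   0.78  0.72  1.5  -0.56  1.07 -1.02]
tcp c [ 0.0495 -0.0004] keeper z 0.0499 upright y None heel y [0.0004 0.    ] upright front 0.09743550644263989 back face 0.07498915065953433
```

```bash
python3 -m handwheel '0 0.002 0 0 0 0 0;0 0 0 0 0 0 0;0 0 0 0 0 0 0'
python3 -m handwheel '0 0.001 0 0 0 0 0;0 0 0 0 0 0 0;0 0 0 0 0 0 0'
python3 - <<'E'
from h import *
align('w32')
E
```

```text
time: 40.48
tool_pos: [0.6553, -0.0104, 0.1667]
orientation: [[-0.002, 0.995, 0.096], [0.001, 0.096, -0.995], [-1.0, -0.002, -0.001]]
wrist_force: [0.0, 0.4, -5.5]
gripper_width: 0.0059
time: 40.85
tool_pos: [0.6563, -0.0103, 0.1668]
orientation: [[-0.002, 0.995, 0.096], [0.001, 0.096, -0.995], [-1.0, -0.002, -0.001]]
wrist_force: [0.1, -0.7, -5.7]
gripper_width: 0.0059
t 40.9 p [ 0.6563 -0.0103  0.1667] yaw -84.5 tilt [-0.0021  0.0008] F [ 0.6 -0.4 -6.5] w 0.006 q [-0.4   0.79  0.72  1.49 -0.56  1.08 -1.03]
tcp c [ 0.0526 -0.0004] keeper z 0.05 upright y None heel y [0.0004 0.    ] upright front 0.10036319598832098 back face 0.07805598920381161
```

View pics/w32.png

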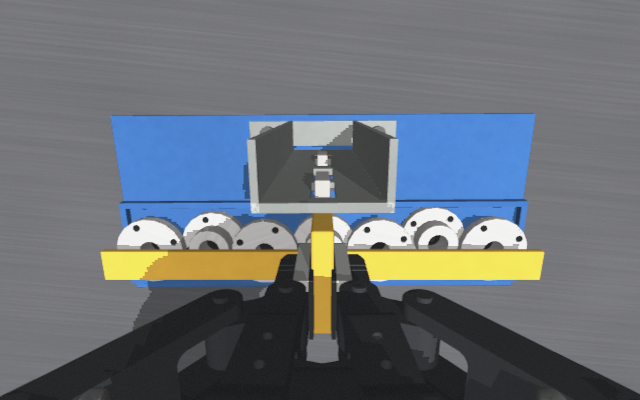

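```bash
python3 -m handwheel '0 0.001 0 0 0 0 0;0 0 0 0 0 0 0;0 0 0 0 0 0 0'
python3 -m handwheel '0 0.001 0 0 0 0 0;0 0 0 0 0 0 0;0 0 0 0 0 0 0'
```

```text
time: 41.28
tool_pos: [0.6574, -0.0102, 0.1667]
orientation: [[-0.002, 0.995, 0.096], [0.001, 0.096, -0.995], [-1.0, -0.002, -0.001]]
wrist_force: [0.4, -0.2, -6.5]
gripper_width: 0.0063
time: 41.65
tool_pos: [0.6577, -0.0102, 0.1667]
orientation: [[-0.004, 0.995, 0.096], [0.001, 0.096, -0.995], [-1.0, -0.003, -0.001]]
wrist_force: [-2.8, -0.4, -4.3]
gripper_width: 0.006
```

```bash
python3 -m handwheel '0.003 0 0 0 0 0 0;0.002 0 0 0 0 0 0;0 0 0 0 0 0 0;0 0 0 0 0 0 0'
python3 -m handwheel '0.002 0 0 0 0 0 0;0 0 0 0 0 0 0;0 0 0 0 0 0 0'
```

```text
time: 42.15
tool_pos: [0.6577, -0.0103, 0.1613]
orientation: [[-0.004, 0.995, 0.095], [0.001, 0.095, -0.995], [-1.0, -0.004, -0.001]]
wrist_force: [-4.9, -1.1, -5.1]
gripper_width: 0.0058
time: 42.52
tool_pos: [0.6577, -0.0104, 0.1598]
orientation: [[-0.003, 0.995, 0.096], [0.001, 0.096, -0.995], [-1.0, -0.003, -0.001]]
wrist_force: [-5.7, -1.0, -3.9]
gripper_width: 0.0062
```

```bash
python3 -m handwheel '0.002 0 0 0 0 0 0;0 0 0 0 0 0 0;0.002 0 0 0 0 0 0;0 0 0 0 0 0 0'
python3 -m handwheel '0.002 0 0 0 0 0 0;0 0 0 0 0 0 0;0 0 0 0 0 0 0'
```

```text
time: 43.02
tool_pos: [0.6577, -0.0107, 0.1578]
orientation: [[-0.003, 0.995, 0.096], [0.001, 0.096, -0.995], [-1.0, -0.003, -0.001]]
wrist_force: [-5.6, 0.1, 4.1]
gripper_width: 0.0066
time: 43.4
tool_pos: [0.6577, -0.0108, 0.1555]
orientation: [[-0.003, 0.995, 0.096], [0.001, 0.096, -0.995], [-1.0, -0.003, -0.001]]
wrist_force: [-6.1, -0.3, 2.9]
gripper_width: 0.0059
```

```bash
python3 -m handwheel '0.002 0 0 0 0 0 0;0 0 0 0 0 0 0;0.002 0 0 0 0 0 0;0 0 0 0 0 0 0'
python3 -m handwheel '0.002 0 0 0 0 0 0;0 0 0 0 0 0 0;0 0 0 0 0 0 0'
python3 - <<'E'
from h import *
align('w33'); d=dict(np.load('pics/w33.npz')); s=dict(tool_pos=d['tp'],orientation=d['to']); w=cloud(d,s)
print('bar z',[w[266,u,2].round(4) for u in(110,200,450,535)],'heel z',[w[v,322,2].round(4) for v in(240,260,300,320)])
E
```

```text
time: 43.9
tool_pos: [0.6576, -0.0103, 0.1492]
orientation: [[-0.004, 0.995, 0.096], [0.001, 0.096, -0.995], [-1.0, -0.004, -0.001]]
wrist_force: [-4.9, -1.9, -5.6]
gripper_width: 0.0064
time: 44.28
tool_pos: [0.6576, -0.0103, 0.149]
orientation: [[-0.003, 0.995, 0.096], [0.001, 0.096, -0.995], [-1.0, -0.003, -0.002]]
wrist_force: [-7.9, -0.2, 1.7]
gripper_width: 0.0061
t 44.33 p [ 0.6576 -0.0103  0.149 ] yaw -84.5 tilt [-0.0032  0.0013] F [-7.7 -0.2  1.8] w 0.0064 q [-0.39  0.81  0.71  1.51 -0.58  1.05 -1.02]
tcp c [ 0.0538 -0.0006] keeper z 0.0322 upright y None heel y [0.0002 0.    ] upright front 0.10346563681845686 back face 0.07930476914612175
bar z [np.float64(0.0381), np.float64(0.0383), np.float64(0.0382), np.float64(0.0382)] heel z [np.float64(0.1779), np.float64(0.1769), np.float64(0.1787), np.float64(0.1779)]
```

```bash
python3 -m handwheel '0.002 0 0 0 0 0 0;0 0 0 0 0 0 0;0 0 0 0 0 0 0'
python3 -m handwheel '-0.002 -0.001 0 0 0 0 0;0 0 0 0 0 0 0.02;0 0 0 0 0 0 0.04;0 0 0 0 0 0 0.04;0 0 0 0 0 0 0.04'
python3 -m handwheel '-0.02 0 0 0 0 0 0.04;-0.05 0 0 0 0 0 0.04;-0.05 0 0 0 0 0 0.04;-0.05 -0.03 0 0 0 0 0.04;0 -0.03 0 0 0 0 0.04;0 0 0 0 0 0 0.04;0 0 0 0 0 0 0.04'
python3 - <<'E'
from h import *
st(); s,d=snap('wrist','w34'); snap('side','s34'); snap('top','t34')
w=cloud(d,s); hsv=cv2.cvtColor(d['color'],cv2.COLOR_RGB2HSV)
top=(w[...,2]>.165)&(w[...,2]<.19)&(hsv[...,1]>90)
T=np.array([w2c(q) for q in w[top]]); print('heel',len(T),np.median(w[top][:,2]),cv2.minAreaRect(T.astype(np.float32)),np.argwhere(top).min(0),np.argwhere(top).max(0))
b=(hsv[...,0]>15)&(hsv[...,0]<34)&(hsv[...,1]>100)&(w[...,2]>.03)&(w[...,2]<.045)
B=np.array([w2c(q) for q in w[b]]); print('bar',len(B),np.median(w[b][:,2]),cv2.minAreaRect(B.astype(np.float32)))
E
```

```text
time: 44.7
tool_pos: [0.6577, -0.0104, 0.1489]
orientation: [[-0.002, 0.995, 0.096], [0.002, 0.096, -0.995], [-1.0, -0.002, -0.002]]
wrist_force: [-11.0, -0.1, 8.9]
gripper_width: 0.0056
time: 45.32
tool_pos: [0.658, -0.01, 0.148]
orientation: [[-0.001, 0.995, 0.096], [0.001, 0.096, -0.995], [-1.0, -0.0, -0.001]]
wrist_force: [-0.7, 0.7, 0.4]
gripper_width: 0.0399
time: 46.2
tool_pos: [0.5985, -0.0156, 0.3186]
orientation: [[-0.0, 0.995, 0.097], [0.001, 0.097, -0.995], [-1.0, -0.0, -0.001]]
wrist_force: [0.5, 0.0, -0.4]
gripper_width: 0.0399
t 46.2 p [ 0.5985 -0.0156  0.3186] yaw -84.46 tilt [-0.0005  0.0014] F [ 0.5  0.  -0.4] w 0.0399 q [-0.48  0.57  0.82  1.46 -0.42  1.3  -1.1 ]
heel 505 0.17763754430624037 ((0.0547301322221756, 0.00010520708747208118), (0.007029202301055193, 0.03970951586961746), 89.80621337890625) [ 84 319] [137 328]
bar 5470 0.03724705134145204 ((0.031105082482099533, 0.0014998167753219604), (0.34228837490081787, 0.08941059559583664), 89.94510650634766)
```

View pics/w34.png

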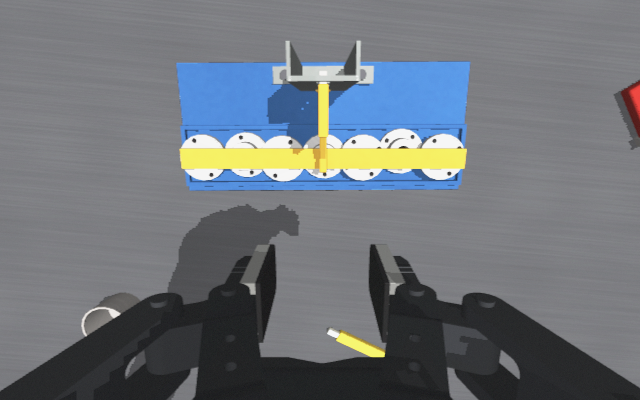

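View pics/s34.png

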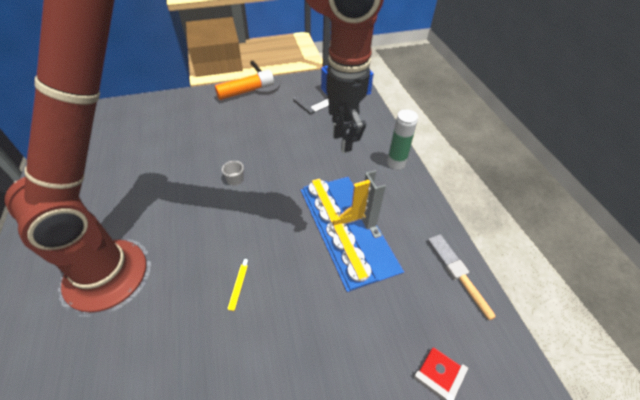

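```bash
python3 - <<'E'
from h import *
d=dict(np.load('pics/w34.npz')); s=dict(tool_pos=d['tp'],orientation=d['to']); w=cloud(d,s)
c=cv2.imread('pics/w34.png')[60:195,170:475]; cv2.imwrite('pics/c34.png',cv2.resize(c,None,fx=2.6,fy=2.6,interpolation=cv2.INTER_CUBIC))
hsv=cv2.cvtColor(d['color'],cv2.COLOR_RGB2HSV)
m=(hsv[...,1]<40)&(hsv[...,2]>130)&(w[...,2]>.009)&(w[...,2]<.034); m[200:]=0
n,l,stt,cc=cv2.connectedComponentsWithStats(m.astype(np.uint8))
for yc in(.145,.0965,.048,0,-.048,-.0965,-.144):
    Q=w[m]; q=np.array([w2c(x) for x in Q]); k=np.abs(q[:,1]-yc)<.012
    print(yc,k.sum(),'x range',np.percentile(q[k,0],[1,99]).round(4),'z',np.percentile(Q[k,2],[5,50,95]).round(4))
# back/front edge of keeper heel
for r in range(80,96,2): print(r,w2c(w[r,323]).round(4),w[r,323,2].round(4),d['color'][r,323])
E
```

```text
0.145 449 x range [-0.0281  0.0254] z [0.0288 0.0303 0.0316]
0.0965 407 x range [-0.0273  0.0266] z [0.0137 0.0156 0.0307]
0.048 658 x range [-0.0293  0.1033] z [0.0106 0.0296 0.0314]
0 428 x range [-0.0286  0.1043] z [0.0104 0.0146 0.0297]
-0.048 676 x range [-0.0283  0.1041] z [0.0103 0.0296 0.0314]
-0.0965 405 x range [-0.0223  0.0311] z [0.0139 0.0158 0.0311]
-0.144 454 x range [-0.0282  0.026 ] z [0.0285 0.0301 0.0314]
80 [0.0774 0.0005] 0.1781 [196 201 198]
82 [0.0778 0.0005] 0.1476 [245 244 243]
84 [0.0745 0.0005] 0.1781 [246 230  92]
86 [0.0731 0.0005] 0.1779 [246 241 101]
88 [0.0716 0.0005] 0.1779 [246 241 101]
90 [0.0702 0.0005] 0.1778 [246 241 102]
92 [0.0687 0.0005] 0.1781 [246 241 102]
94 [0.0673 0.0005] 0.177 [246 240 100]
```

View pics/c34.png

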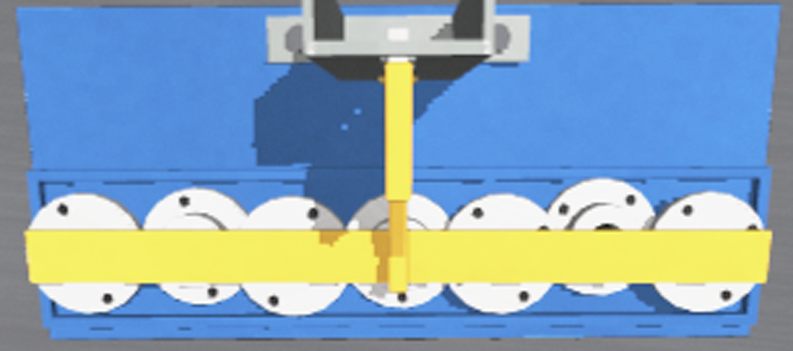

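```bash
python3 -m handwheel '-0.02 -0.02 0 0 0 0 0.04;0 0 0 0 0 0 0.04;0 0 0 0 0 0 0.04;0 0 0 0 0 0 0.04'
python3 - <<'E'
from h import *
st(); s,d=snap('wrist','w35'); w=cloud(d,s); hsv=cv2.cvtColor(d['color'],cv2.COLOR_RGB2HSV)
b=(hsv[...,0]>15)&(hsv[...,0]<34)&(hsv[...,1]>100)&(w[...,2]>.03)&(w[...,2]<.045); print('bar z',np.median(w[b][:,2]))
m=(hsv[...,1]<40)&(hsv[...,2]>130)&(w[...,2]>.009)&(w[...,2]<.034); m[220:]=0; q=np.array([w2c(x) for x in w[m]])
for yc in(.145,.0965,.048,0,-.048,-.0965,-.144):
    k=(np.abs(q[:,1]-yc)<.012)&(np.abs(q[:,0])<.04); print(yc,np.percentile(q[k,0],[1,99]).round(4))
print(bot.close_job())
E
```

```text
time: 46.85
tool_pos: [0.5783, -0.0175, 0.3369]
orientation: [[-0.003, 0.995, 0.097], [0.001, 0.097, -0.995], [-1.0, -0.003, -0.001]]
wrist_force: [-0.3, -0.2, 0.1]
gripper_width: 0.0399
t 46.85 p [ 0.5783 -0.0175  0.3369] yaw -84.46 tilt [-0.0034  0.0007] F [-0.3 -0.2  0.1] w 0.0399 q [-0.5   0.52  0.84  1.48 -0.39  1.32 -1.1 ]
bar z 0.0372403297301967
0.145 [-0.0284  0.0257]
0.0965 [-0.0268  0.0264]
0.048 [-0.0299  0.0243]
0 [-0.0294  0.0238]
-0.048 [-0.0287  0.0254]
-0.0965 [-0.0231  0.0311]
-0.144 [-0.0275  0.0253]
the job is handed in; nothing more can be done
None
```

I packed all seven hub flanges in the tray as one straight row, alternately hub down and hub up. I then hooked the keeper's claws into the upright, pressed it past the plunger until it snapped home, and let go. The job was handed in at about 47 s of the 210 s allowed.

**Flanges:** In the last wrist-camera checks the disc tops stood at about 30 mm (hub down) and 15 mm (hub up), so all lie flat. The row spacing was about 46 to 50 mm against the 53 mm limit. The centre flange's bore was hidden under the keeper, so its place comes from earlier pictures.

**One flange off line:** The hub-up flange nearest the -y end sits about 4 mm off the middle line. The others are within about 3 mm and the limit is 8 mm. It moved there after I had placed it; I did not find the cause and left it.

**Keeper:** It is about 0.5 mm off centre sideways. Its heel top is at about 178 mm, which matches home height. The bar top reads 37 to 38 mm against 38 mm, and it looks square.

**Disagreements:**
- The keeper's back face read about 75 to 76.5 mm in depth at the end, and about 79 mm from the arm pose while I pressed. Both are inside the 73 to 81 mm window.
- The top camera read x about 3 mm larger than the wrist camera, so I relied on the wrist camera.

Nothing else on the table looked moved in the last side picture, and the gripper was clear of everything when I handed in.

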